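# Set the height stop of a sampler, load and close the jars, run the head home

## Robot

A 6-joint arm with a two-finger parallel gripper is mounted at the origin on a cart in front of the work surface, level with it; the furniture and walls round the work are solid. World frame = base frame: x ahead of the robot, y to its left, z up, the work surface at z = 0. Lengths are in mm, angles in degrees, forces in N, time in s.
With the tool pointing down it reaches from about 350 to 850 mm from the base axis. Payload 8.1 kg.
Tool frame: the origin (TCP) lies at the very end of the fingers, on their centre line; the grasp point (between the pads) lies 19 mm behind it (r.grip_depth is the distance from the TCP to the grasp point, in mm); y points along the fingers, z is the direction in which the jaws open and shut, and the axes are right-handed (so a half turn about y gives the same grasp; the last joint's range is limited). The gripper opens to 85 mm and grips with 20 to 120 N. Pads are 22 mm wide; open, the fingers measure 114 mm over their backs; the gripper's body (76 mm by 85 mm) begins 54 mm behind the grasp point. The pads swing forward as they close: fully open they stand 13 mm farther back than shut.
Start: joints at [69.42, 7.471, 85.268, -0, 87.261, -4.893], TCP at [162.213, 577.661, 231.292] pointing down, gripper open.
Joint ranges: [-169.43, 169.43], [-51.17, 129.36], [1.28, 143.12], [-76.62, 256.62], [0, 156.53], [-152.29, 152.29]. Speed limits (degrees/s): [136.94, 136.94, 159.86, 180, 180, 180].

## Interface

Orientations are given as [roll, pitch, yaw] about the fixed x, y, z axes, in that order (R = Rz(yaw) Ry(pitch) Rx(roll)).
In Python, from bench import readout, eyes, r gives the robot as it stands. The module is installed in compiled form; this text tells all that it offers.
- The arm moves only by the tool move_arm, never from a script. Its argument "motion" is text: rows parted by semicolons, each of 6 numbers parted by spaces: the shift along the world's x, y, z in cm, then the turn, a rotation vector about the world's x, y, z in degrees. A call has 1 to 10 rows; each row is the pose to reach, as a shift and turn from the pose commanded when the call began; what a row does not reach only later rows make up. A row lasts 1/12 s, in which the tool goes at most 41.7 mm and 7.16 degrees, less where a joint would pass 70% of its speed; a pose out of reach is approached as far as the arm can. A call with a gripper value outside its range is refused whole. "fingers" is the finger opening in cm, from 0 to 8.54, set as the call begins (left out, the last holds). The fingers move at their own pace and stop on an object; "squeeze" is the grip in N (left out, the last holds). Time passes only in rows, so rows that repeat a pose let the fingers close. It gives the time, the measured TCP pose, the force and the opening at its end, in the units of the state.
- readout.sense(): the state, without advancing time (a new reading comes with each control period).
- eyes.snapshot(name): name is "scene" or "top"; returns a dict with "image" (480x640x3 uint8, blue, green, red), "fx", "fy", "cx", "cy" (pixels), "dist_coeffs" ([k1, k2, p1, p2, k3] as OpenCV has them; the pictures are not rectified), "world_to_cam" (4x4, takes a point from world to camera coordinates). Camera axes: x right, y down, z forward; pixel columns grow to the right and rows downward; lengths in mm; the calibration is good to about 2 mm. A picture is of the moment at which its call begins. There is no depth.
- r.hand_in(): hands the job in, once; it reports no verdict.
The state is a dict: "time": time; "joint_pos": joint angles; "qd": joint speeds; "joint_efforts": joint torques, N m; "tool_pos": TCP position; "tcp_rot": TCP orientation; "ft_force": force on the tool from outside, world axes, zero at the start; "wrist_torque": the same for the moment, N m; "finger_gap": finger opening in mm.
Only numpy, scipy, OpenCV 4.12 (cv2) and the standard library are available. Lean on these libraries where they do the work, as an engineer would, in place of code of your own. Each camera call takes 0.05 s, during which the arm holds its last target. There are 200 camera calls.

## Task

Get the little sampler ready for a run. With its head parked, stand the setting block on the plate under the stop, turn the stop screw down with the driver (never with the fingers) until the block just drags under the sprung nose, put the driver back in its stand, draw the block out from under the nose and leave it standing on the bench clear of the sampler. Then stand every jar in a pocket of the rack and screw its loose cap fully home, and only then slide the head over the jars all the way to the far end; leave the dropper bottle, beaker and vial alone.

Things in the scene. Friction and masses are not known exactly. Their poses are not given: they have to be found in the camera images.
- sampler: fixed hand sampler on the bench: grey plate 162 x 302 x 12 mm. Origin on the bench, straight below the stop nose when the head is parked. Its x axis points to the rail at its back, its y axis along the row of pockets (the way the head travels), z up. The plate reaches from x = -50 to +112 and y = -36 to +266 mm; its top, on which block and jars stand, is at z = 12 mm. A steel rail runs along it at x = 88 mm (75 to 101, up to 26 mm high; its end blocks up to 36 mm)
- stop_place (a point): point on the top of the plate straight below the nose of the parked head; axes as the sampler's
- pocket_1 (a point): middle of the floor (the plate's top) of the pocket nearest the parked head, 75 mm from the parked nose along the sampler's y; square pocket 37 x 37 mm, 10 mm deep, in a white rack 54 mm wide; sides parallel to the sampler's axes
- pocket_2 (a point): the same for the middle pocket, 55 mm further
- pocket_3 (a point): the same for the far pocket, 55 mm further still
- head (a joint): position of the sampler's head along its rail, m: 0 = parked (clear of the pockets), 0.230 = against the far end; stiff slide, about 3 N. The head is a column 40 mm wide over the rail carrying an arm 28 mm wide that reaches forward over the row (underside 94 mm, top 108 mm above the bench, front end 15 mm in front of the nose)
- head_knob (a point): middle of the round black knob on top of the head, 28 mm across, 25 mm high, centre 131 mm above the bench, 88 mm behind the nose; take it from above to slide the head
- screw_slot (a point): floor of the slot in the brass stop screw's head, on the screw's axis, on top of the arm (113 mm above the bench); x axis along the slot. The slot is 6.5 mm wide, 6 mm deep, with flared lips (about 10 mm apart) another 5 mm above; slot 24 mm long, open at both ends. The screw turns in place and does not rise or sink
- stop_screw (a joint): turn of the stop screw, rad; grows clockwise seen from above, which lowers the nose 10 mm a full turn; range 0 to 9.42; it stays where it is left (friction 0.05 N m). With the nose free its tip is 66 mm above the plate at 0
- nose (a joint): how far the sprung nose under the arm is pressed in, m: 0 = free, 0.007 = fully in; spring 1.5 N per mm. The block just drags when the nose is pressed in a little, between about 0.4 and 3.4 mm (less than half its travel)
- nose_tip (a point): lowest point of the round nose (9 mm across), under the arm in line with the screw
- block_mid (a point): centre of the loose setting block, a steel-grey bar 90 (x) x 30 (y) x 60 mm high (z), 0.42 kg; its centre is 30 mm above its underside
- driver_grip (a point): middle of the handle of the flat-bladed screwdriver, which hangs upright, blade down, in its stand; handle 80 mm long, about 25 mm thick, z axis up along the driver, x axis along the blade's width. The blade's lower edge is 145 mm below this point, a steel collar (26 mm across, 5 mm thick) under the handle has its underside 49 mm below; shank 6 mm thick; blade 13 mm wide, 4 mm thick, 12 mm high
- driver_stand: fixed driver stand, 62 x 56 mm foot, 117 mm high; its notch opens to its -x side
- stand_notch (a point): middle of the 18 mm wide notch in the stand's top, at the top face (117 mm above the bench): the shank hangs in it and the driver's collar rests on the top; the driver may be lifted out and put in straight from above
- jar_1_mid (a point): centre of the square body of a jar, 16 mm above its underside; body 32 x 32 x 32 mm amber, on it a round black captive screw cap 28 mm across and 16 mm high, whose top is 55 mm above the jar's underside when screwed home and up to 4 mm higher when loose; 0.11 kg. Two or three jars are there; an absent one reads None
- jar_2_mid (a point): the same for another jar
- jar_3_mid (a point): the same for another jar
- jar_1_cap (a joint): how far the cap of this jar is unscrewed, rad: 0 = fully home; turn it clockwise seen from above to close it (it sinks 2.5 mm per rad); friction 0.05 N m. On the open bench the jar would turn with its cap; in a pocket it can only turn about 10 degrees
- jar_2_cap (a joint): the same for jar 2
- jar_3_cap (a joint): the same for jar 3
- dropper: dropper bottle with blue cap, 34 x 34 x 88 mm, a bystander
- beaker: small clear beaker, 47 mm wide, 58 mm high, a bystander
- vial: sample vial with white cap, 23 mm wide, 46 mm high, a bystander
Mind the look-alikes: they are no part of the job. Leave any red or yellow look-alike of the part that bears jar_2_mid alone.

How it is judged:
By the outcome, as a careful person would: the job done as asked, in the order asked, and still so for the second after the job is handed in, with the robot touching nothing.
Of jar_1, jar_2, jar_3 only 2 to 3 are there at a start; the rules pass over those that are not, and their reading is None.
At some moment in a run one of jar_1, jar_2, jar_3 may be knocked a few centimetres aside while the robot is not near it.
It also fails if it takes over 208 s, if anything falls off the work surface, if the arm or the gripper's body presses on something with over 40 N, if the wrist force passes 120 N, or if a joint passes its speed limit or range.

## Working session

There is one attempt and no reset: what is moved stays moved. The work goes in short steps, Python scripts to look and compute and a tool call to move; the robot and the scene stay as the last step left them, time stands still between calls to the robot, and variables do not carry over. Pictures are saved under pics/ and viewed, about 12 in all and at most 16, crops included, and the job is handed in when it is done.

Besides the shell and the picture viewer there is one more tool, called after ">>>" by a JSON object that holds its "op" and its "data", one argument or row to a line. move_arm: Moves the arm, as the interface text tells. Its arguments: {"type":"object","properties":{"motion":{"type":"string"},"fingers":{"type":"number"},"squeeze":{"type":"number"}},"required":["motion"]}

```bash
mkdir -p pics; cat > h.py <<'E'
import numpy as np, cv2
from bench import readout, eyes, r
def snap(name,fn=None):
    s=eyes.snapshot(name)
    if fn: cv2.imwrite('pics/'+fn,s['image'])
    np.save('pics/%s.npy'%name,s,allow_pickle=True)
    return s
def load(name): return np.load('pics/%s.npy'%name,allow_pickle=True).item()
def K(s): return np.array([[s['fx'],0,s['cx']],[0,s['fy'],s['cy']],[0,0,1.]])
def ray(s,uv):
    p=cv2.undistortPoints(np.array([[uv]],float),K(s),np.array(s['dist_coeffs'],float))[0,0]
    T=np.array(s['world_to_cam']);R=T[:3,:3];t=T[:3,3]
    return -R.T@t, R.T@np.array([p[0],p[1],1])
def atz(s,uv,z):
    c,d=ray(s,uv); return c+d*(z-c[2])/d[2]
def proj(s,P):
    T=np.array(s['world_to_cam'])
    return cv2.projectPoints(np.array(P,float).reshape(-1,3),cv2.Rodrigues(T[:3,:3])[0],T[:3,3],K(s),np.array(s['dist_coeffs'],float))[0][:,0]
def tri(s1,uv1,s2,uv2):
    c1,d1=ray(s1,uv1);c2,d2=ray(s2,uv2)
    a=np.linalg.lstsq(np.c_[d1,-d2],c2-c1,rcond=None)[0]
    p,q=c1+a[0]*d1,c2+a[1]*d2
    return (p+q)/2,np.linalg.norm(p-q)
E
python3 - <<'E'
from h import *
for n in('scene','top'):
    s=snap(n,n+'0.png'); print(n,s['fx'],s['cx'],s['cy'],s['dist_coeffs'],ray(s,(320,240)))
print(readout.sense())
E
```

```text
scene 500.87671478396805 320.48498870668163 233.83043275433278 [-0.07170739  0.          0.          0.          0.        ] (array([  23.62336729, -125.29116333,  656.37366646]), array([ 0.64678292,  0.4239235 , -0.6341241 ]))
top 448.3120513027205 326.7965251632615 242.15076259616373 [-0.10278672  0.          0.          0.          0.        ] (array([496.62780632, 219.40862973, 979.56087762]), array([ 0.09642598,  0.0116591 , -0.99539889]))
{'time': 0.1, 'joint_pos': array([ 6.94201094e+01,  7.51012006e+00,  8.53229881e+01, -1.54797744e-03,
        8.72625046e+01, -4.89371456e+00]), 'qd': array([ 0.11928719, -0.13033579, -0.18465694, -0.00149037,  0.00782243,
        0.03631242]), 'joint_efforts': array([ 8.62619363e-04, -5.70960224e+01, -5.01932895e+01, -2.60139786e-04,
        8.41456815e-03, -5.43428223e-05]), 'tool_pos': array([162.03963548, 577.18732497, 230.35672597]), 'tcp_rot': array([-9.00953961e+01,  6.61604168e-03, -1.56861063e+01]), 'ft_force': array([ 0.19913051,  0.5097987 , -0.5064753 ]), 'wrist_torque': array([ 0.01584896,  0.01247701, -0.00561154]), 'finger_gap': 85.55454616747811}
```

View pics/scene0.png

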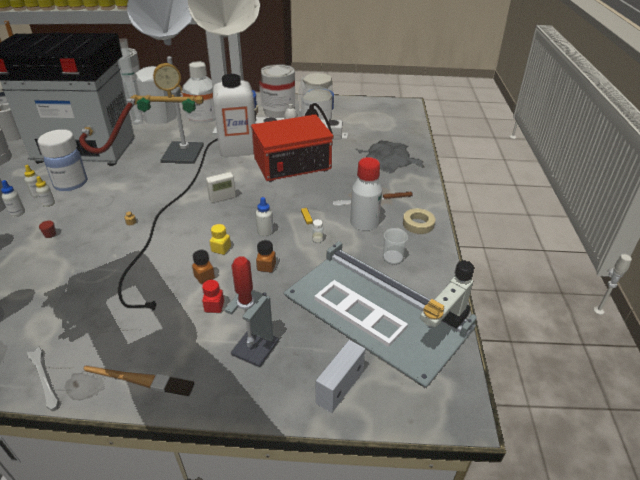

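View pics/top0.png

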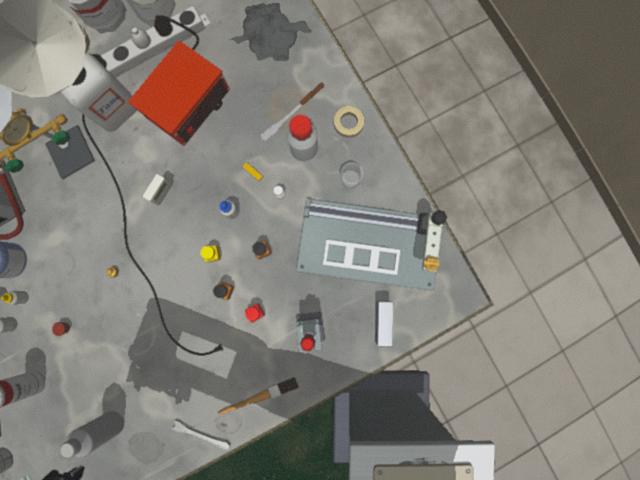

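```bash
python3 - <<'E'
from h import *
a=load('top');b=load('scene')
for n,p in dict(o=(0,0,0),x5=(500,0,0),y5=(500,300,0)).items(): print(n,proj(a,p),proj(b,p))
c=a['image'][180:360,190:460]; d=b['image'][215:415,180:490]
c=cv2.resize(c,None,fx=2.95,fy=2.95,interpolation=cv2.INTER_CUBIC); d=cv2.resize(d,None,fx=2.55,fy=2.55,interpolation=cv2.INTER_CUBIC)
cv2.imwrite('pics/c.png',c);cv2.imwrite('pics/d.png',d)
E
```

```text
o [[422.42402102 512.08936623]] [[194.45007677 723.95874123]]
x5 [[424.80132094 283.02599893]] [[418.63482441 376.5356838 ]]
y5 [[287.67950958 281.36623044]] [[266.98909818 298.66963299]]
```

View pics/c.png

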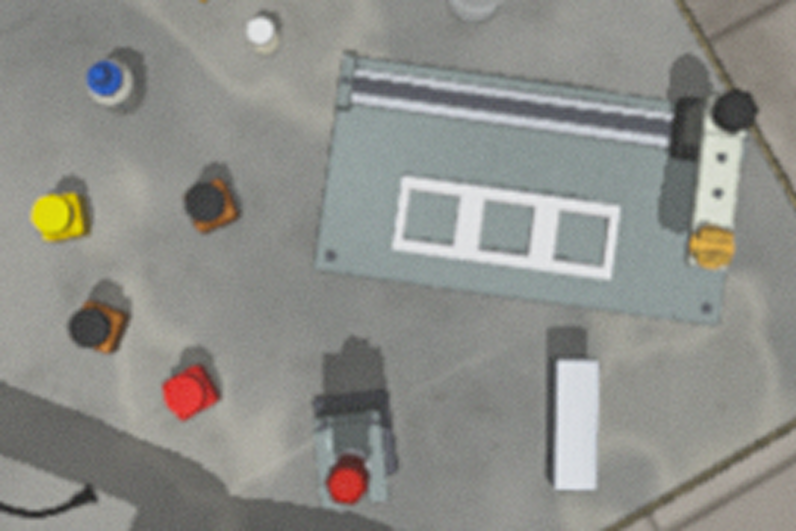

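View pics/d.png

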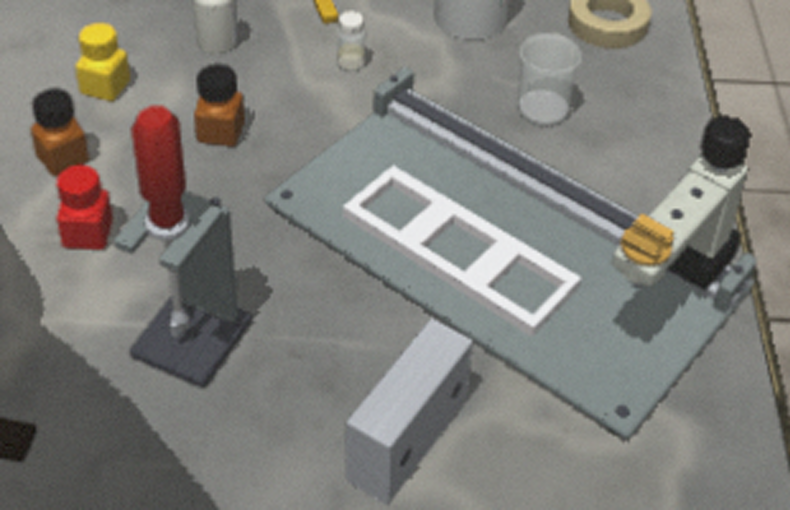

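```bash
cat > fit.py <<'E'
from h import *
from scipy.optimize import least_squares
a=load('top');b=load('scene')
T=lambda u:(190+(u[0]+.5)/2.95-.5,180+(u[1]+.5)/2.95-.5)
S=lambda u:(180+(u[0]+.5)/2.55-.5,215+(u[1]+.5)/2.55-.5)
def W(p,q): c,s=np.cos(p[2]),np.sin(p[2]); q=np.array(q,float); return np.c_[p[0]+c*q[:,0]-s*q[:,1],p[1]+s*q[:,0]+c*q[:,1],q[:,2]]
def fit(p0,mt,ut,ms,us,name):
    # camera-specific residual; small
    f=lambda p:np.r_[(proj(a,W(p,mt))-[T(u) for u in ut]).ravel(),(proj(b,W(p,ms))-[S(u) for u in us]).ravel()]
    s=least_squares(f,p0,loss='soft_l1'); p=s.x
    print(name,p[:2].round(1),np.degrees(p[2]).round(2)); print(f(p).reshape(-1,2).round(1).tolist()); return p
if __name__=='__main__':
    pl=[(-50,266,12),(-50,-36,12)]; rk=[(27,211,22),(-27,211,22),(27,49,22),(-27,49,22)]
    p=fit([530,-10,-.1],pl+rk,[(317,269),(719,322),(403,178),(393,247),(620,207),(611,278)],
      pl+rk,[(266,198),(627,433),(393,166),(345,207),(580,278),(533,327)],'sampler')
    for n,q in dict(stop=(0,0,12),p1=(0,75,12),p2=(0,130,12),p3=(0,185,12),slot=(0,0,113),lip=(0,0,124),knob=(88,0,143.5),knobc=(88,0,131),far=(88,230,131)).items():
        w=W(p,[q])[0]; print(n,w.round(1),proj(a,w).round(1)[0],proj(b,w).round(1)[0])
    bl=[(45,15,60),(45,-15,60),(-45,-15,60),(-45,15,60)]
    fit([440,90,-.0],bl,[(556,359),(599,361),(597,489),(553,489)],bl,[(433,320),(471,343),(391,442),(347,428)],'block')
    print('driver top tri',tri(a,T((348,481)),b,S((156,116))), 'at206',atz(a,T((348,481)),206))
    print('collar',atz(b,S((166,224)),119))
    for n,t,s in (('jarA',(207,201),(217,70)),('jarB',(91,326),(53,97))):
        print(n,tri(a,T(t),b,S(s)),atz(a,T(t),57))
E
python3 fit.py
python3 - <<'E'
from h import *
a=load('top');b=load('scene')
c=lambda im,x,y,w,h,f:cv2.resize(im[y:y+h,x:x+w],None,fx=f,fy=f,interpolation=cv2.INTER_CUBIC)
A=a['image'];B=b['image']
r1=np.hstack([c(A,417,250,32,30,8),c(B,415,290,36,30,8),c(B,225,310,31,30,8)])
r2=np.hstack([c(A,290,295,40,60,6),c(A,208,235,66,60,6),c(B,190,235,36,60,6)]) 
w=max(r1.shape[1],r2.shape[1]); z=lambda m:np.pad(m,((0,0),(0,w-m.shape[1]),(0,0)))
cv2.imwrite('pics/e.png',cv2.resize(np.vstack([z(r1),z(r2)]),None,fx=.93,fy=.93))
E
```

```text
sampler [537.9  11.1] -7.33
[[-1.0, 0.3], [1.0, 1.8], [0.1, -0.9], [-0.1, 0.6], [1.2, -0.2], [1.0, 0.7], [-1.6, -1.5], [0.5, 0.4], [-0.5, -1.1], [-1.3, -1.2], [0.8, -0.5], [0.6, -0.4]]
stop [537.9  11.1  12. ] [420.9 265.5] [423.5 352.3]
p1 [547.4  85.5  12. ] [386.8 260.6] [385.2 328.7]
p2 [554.5 140.1  12. ] [361.7 257.1] [359.2 312.6]
p3 [561.5 194.6  12. ] [336.5 253.5] [334.7 297.4]
slot [537.9  11.1 113. ] [431.9 263.4] [433.2 309.2]
lip [537.9  11.1 124. ] [433.3 263.1] [434.3 304. ]
knob [ 6.251e+02 -1.000e-01  1.435e+02] [441.2 216.8] [465.8 263.7]
knobc [ 6.251e+02 -1.000e-01  1.310e+02] [439.5 217.7] [464.2 269.7]
far [654.5 228.  131. ] [321.3 200.8] [348.6 211.6]
block [416.1  93.4] -0.35
[[0.7, 0.1], [0.8, -0.3], [0.9, 0.7], [1.2, 0.5], [-1.3, -2.4], [1.0, -2.6], [-0.4, 1.3], [-1.1, -3.5]]
driver top tri (array([394.05704526, 247.35981753, 197.25528782]), np.float64(0.0041501954789484145)) at206 [395.20492402 247.04579613 206.        ]
collar [389.08975565 244.9282946  119.        ]
jarA (array([567.64073629, 353.92408654,  61.17071756]), np.float64(0.40610464205612634)) [568.08814711 354.37312682  57.        ]
jarB (array([479.29252333, 433.20062355,  59.50861032]), np.float64(0.6281285873708464)) [479.45355864 433.54014952  57.        ]
```

View pics/e.png

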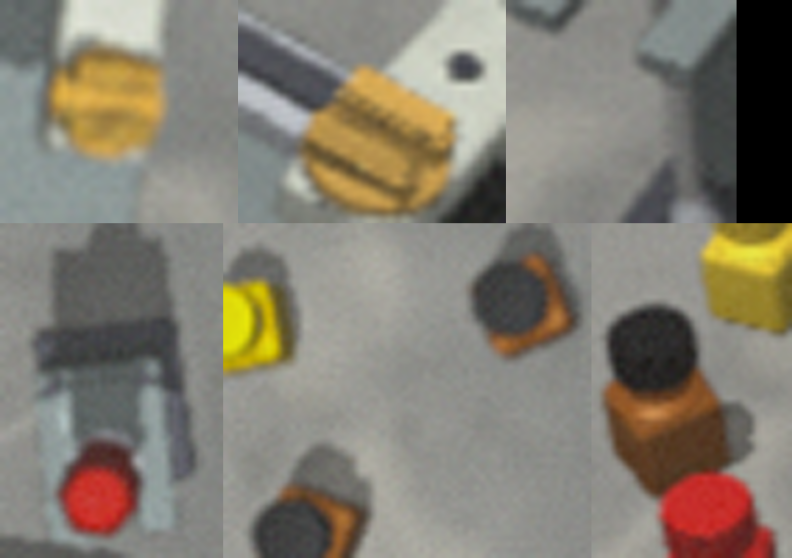

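```bash
python3 - <<'E'
from h import *
a=load('top');b=load('scene')
c=np.array([537.9,11.1,124])
for y in (60,70,76,82.7,88,94,100,110):
    d=12*np.array([np.cos(np.radians(y)),np.sin(np.radians(y)),0])
    o=[]
    for s in(a,b):
        p=proj(s,[c-d,c+d]); v=p[1]-p[0]; o.append(round(v[1]/v[0],2))
    print(y,o)
def big(s,ctr,f=14,w=40,h=34):
    x=int(ctr[0]-w/2);y=int(ctr[1]-h/2); return cv2.resize(s['image'][y:y+h,x:x+w],None,fx=f,fy=f,interpolation=cv2.INTER_CUBIC)
m=np.hstack([big(a,(433,264),10),big(b,(434,308),10)])
g=np.hstack([big(b,(240,338),8,50,30),big(a,(308,330),8,50,30)])
cv2.imwrite('pics/f.png',np.vstack([m,g]))
E
```

```text
60 [np.float64(0.59), np.float64(1.1)]
70 [np.float64(0.38), np.float64(0.81)]
76 [np.float64(0.26), np.float64(0.68)]
82.7 [np.float64(0.14), np.float64(0.56)]
88 [np.float64(0.05), np.float64(0.47)]
94 [np.float64(-0.06), np.float64(0.38)]
100 [np.float64(-0.17), np.float64(0.3)]
110 [np.float64(-0.36), np.float64(0.17)]
```

View pics/f.png

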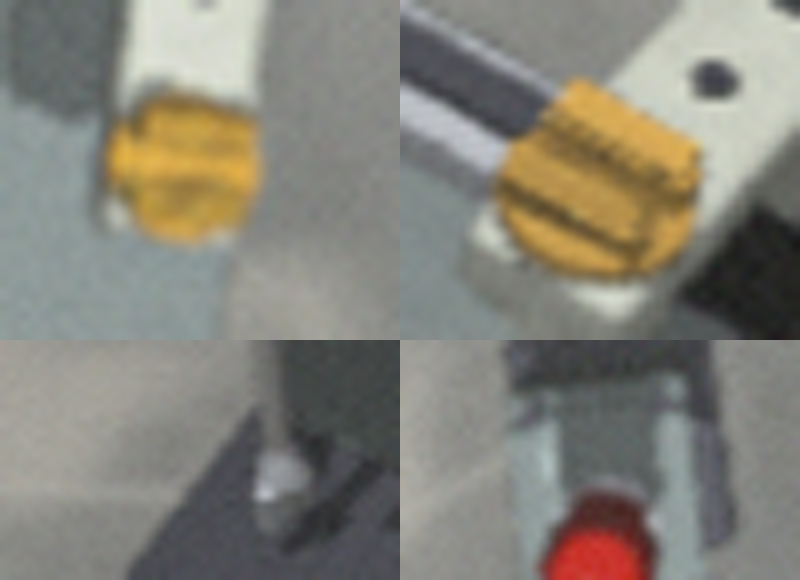

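>>> {"op": "move_arm", "data": {
  "motion": "11 -24 4 0 0 15.7;11 -24 4 0 0 15.7;11 -24 4 0 0 15.7;11 -24 4 0 0 15.7;11 -24 4 0 0 15.7;11 -24 4 0 0 15.7;11 -24 4 0 0 15.7;11 -24 4 0 0 15.7",
  "fingers": 6,
  "squeeze": 60
}}

```text
time: 0.77
tool_pos: [273.9, 335.0, 272.1]
tcp_rot: [-90.0, -0.1, -0.2]
ft_force: [-0.4, 0.4, 0.9]
finger_gap: 59.8
```

>>> {"op": "move_arm", "data": {
  "motion": "11.6 -24.2 -8 0 -30 0;11.6 -24.2 -8 0 -30 0;11.6 -24.2 -8 0 -30 0;11.6 -24.2 -8 0 -30 0;11.6 -24.2 -8 0 -30 0;11.6 -24.2 -8 0 -30 0;11.6 -24.2 -8 0 -30 0;11.6 -24.2 -8 0 -30 0;11.6 -24.2 -8 0 -30 0;11.6 -24.2 -8 0 -30 0"
}}

```text
time: 1.6
tool_pos: [420.6, 110.0, 187.6]
tcp_rot: [-90.8, -28.4, -0.2]
ft_force: [0.6, 0.0, -0.2]
finger_gap: 60.1
```

>>> {"op": "move_arm", "data": {
  "motion": "-3.1 -1.6 0 0 -1.6 0;-3.1 -1.6 0 0 -1.6 0;-3.1 -1.6 0 0 -1.6 0"
}}

```text
time: 1.85
tool_pos: [419.1, 111.1, 185.7]
tcp_rot: [-91.7, -28.7, 0.1]
ft_force: [-0.7, 1.0, 0.0]
finger_gap: 60.2
```

```bash
python3 -c "
from h import *
s=readout.sense();print(s['joint_pos'].round(1),s['tool_pos'],s['tcp_rot'])"
```

```text
[ 15.6 -51.1 139.3  -9.9  64.7 -72. ] [419.14755499 111.05930471 185.65081095] [-91.66396913 -28.67353985   0.09829523]
```

>>> {"op": "move_arm", "data": {
  "motion": "-2.2 -1.6 -6 0 29 0;-2.2 -1.6 -6 0 29 0;-2.2 -1.6 -6 0 29 0;-2.2 -1.6 -6 0 29 0;-2.2 -1.6 -6 0 29 0;-2.2 -1.6 -6 0 29 0;-2.2 -1.6 -6 0 29 0"
}}

```text
time: 2.43
tool_pos: [397.7, 94.3, 125.2]
tcp_rot: [-91.7, 0.3, 0.0]
ft_force: [-0.1, 0.6, 0.3]
finger_gap: 59.8
```

```bash
python3 - <<'E'
from h import *
s=readout.sense();print(s['joint_pos'].round(1),s['tool_pos'],s['tcp_rot'])
b=snap('scene'); a=snap('top')
m=np.hstack([cv2.resize(b['image'][250:430,240:480],(480,360)),cv2.resize(a['image'][220:400,310:470],(320,360))])
cv2.imwrite('pics/g.png',m)
E
```

```text
[  7.6 -18.5 120.8  -1.7  78.2 -82.1] [397.69829768  94.25437385 125.229523  ] [-9.17187253e+01  3.26553747e-01  3.57719008e-02]
```

View pics/g.png

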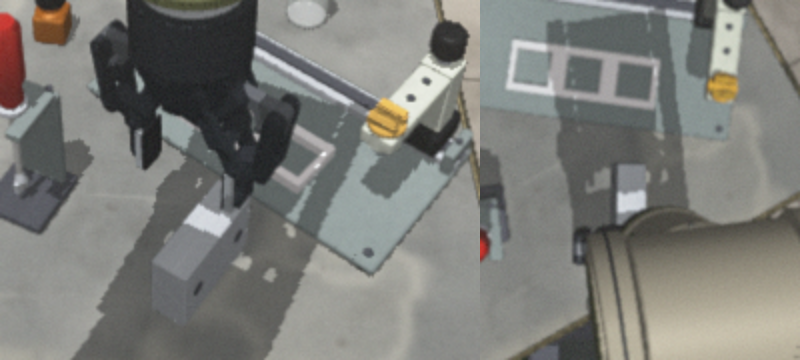

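>>> {"op": "move_arm", "data": {
  "motion": "0 0 -10 1.7 0 0;0 0 -10 1.7 0 0;0 0 -10 1.7 0 0;0 0 -10 1.7 0 0;0 0 -10 1.7 0 0"
}}

```text
time: 2.95
tool_pos: [396.6, 93.8, 25.8]
tcp_rot: [-90.0, 0.3, 0.0]
ft_force: [-0.1, 0.1, 1.2]
finger_gap: 60.0
```

>>> {"op": "move_arm", "data": {
  "motion": "0 0 0 0 0 0;0 0 0 0 0 0;0 0 0 0 0 0;0 0 0 0 0 0;0 0 0 0 0 0;0 0 0 0 0 0",
  "fingers": 1
}}

```text
time: 3.45
tool_pos: [399.8, 93.9, 28.2]
tcp_rot: [-90.0, 0.1, -0.0]
ft_force: [-1.5, 0.1, 8.4]
finger_gap: 28.9
```

>>> {"op": "move_arm", "data": {
  "motion": "0 0 4 0 0 0;0 0 4 0 0 0;0 0 4 0 0 0"
}}

```text
time: 3.7
tool_pos: [400.2, 93.9, 68.7]
tcp_rot: [-90.0, -0.1, -0.0]
ft_force: [0.6, 0.5, -4.5]
finger_gap: 29.2
```

>>> {"op": "move_arm", "data": {
  "motion": "2 -7 0 0 0 -7.3;2 -7 0 0 0 -7.3;2 -7 0 0 0 -7.3;2 -7 -2.6 0 0 -7.3;2 -7 -2.6 0 0 -7.3;2 -7 -2.6 0 0 -7.3"
}}

```text
time: 4.2
tool_pos: [415.2, 23.6, 37.8]
tcp_rot: [-90.0, 0.6, -7.3]
ft_force: [-0.2, -0.2, -2.5]
finger_gap: 29.3
```

>>> {"op": "move_arm", "data": {
  "motion": "4 -0.3 0 0 0 0;4 -0.3 0 0 0 0;4 -0.3 0 0 0 0;4 -0.3 0 0 0 0"
}}

```text
time: 4.53
tool_pos: [451.6, 20.8, 36.4]
tcp_rot: [-90.1, 1.1, -7.3]
ft_force: [-12.9, -2.2, -8.3]
finger_gap: 28.8
```

```bash
python3 - <<'E'
from h import *
s=readout.sense();print(s['joint_pos'].round(1),s['tool_pos'],s['tcp_rot'],s['ft_force'])
b=snap('scene'); a=snap('top')
m=np.hstack([cv2.resize(b['image'][250:430,300:500],(500,450)),cv2.resize(a['image'][220:340,380:460],(300,450))])
cv2.imwrite('pics/g2.png',m)
E
```

```text
[-3.800e+00 -3.400e+00  1.179e+02 -1.000e-01  6.660e+01 -8.650e+01] [451.565971    20.81216262  36.36986988] [-90.12574092   1.10174398  -7.27531686] [-12.92658392  -2.23535661  -8.28744613]
```

View pics/g2.png

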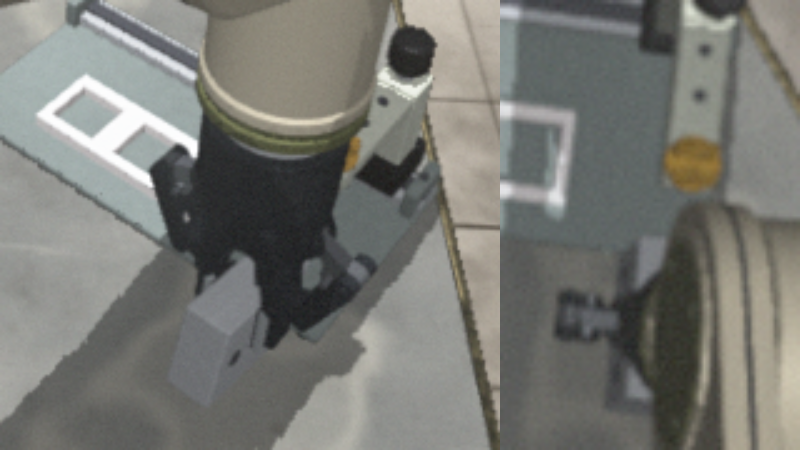

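>>> {"op": "move_arm", "data": {
  "motion": "-2 0.2 0 0 0 0;-2 0.2 1.2 0 0 0;-2 0.2 1.2 0 0 0;-2 0.2 1.2 0 0 0"
}}

```text
time: 4.97
tool_pos: [438.9, 22.7, 53.0]
tcp_rot: [-90.0, 0.1, -7.3]
ft_force: [0.5, -0.4, -4.0]
finger_gap: 29.5
```

```bash
python3 - <<'E'
from h import *
s=readout.sense();print(s['tool_pos'],s['tcp_rot'],s['ft_force'])
b=snap('scene'); 
cv2.imwrite('pics/g3.png',cv2.resize(b['image'][310:430,320:480],(800,600),interpolation=cv2.INTER_CUBIC))
E
```

```text
[438.90877256  22.74590445  52.97418599] [-90.009842     0.13152725  -7.27957178] [ 0.54870082 -0.3901114  -3.9830316 ]
```

View pics/g3.png

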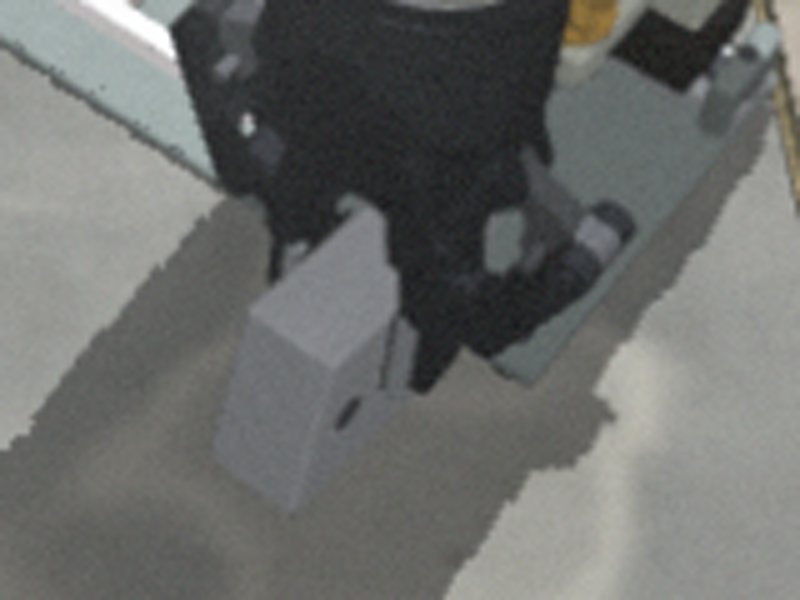

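```bash
python3 - <<'E'
from h import *
from scipy.optimize import least_squares
from scipy.spatial.transform import Rotation as R
b=load('scene')
uv=np.array([(250,311),(216,458),(329,371),(291,512),(398,311)])/5+[319.6,309.6]
uv=uv[:4]
M=np.array([(-45,15,30),(-45,15,-30),(-45,-15,30),(-45,-15,-30)],float)
yaw=-7.28
def P(p): return R.from_euler('ZY',[yaw,p[3]],degrees=True).apply(M)+p[:3]
f=lambda p:(proj(b,P(p))-uv).ravel()
s=least_squares(f,[455,20,45,0]);print(s.x.round(1),f(s.x).round(1))
for pit in(0,):
    g=lambda p:(proj(b,P([*p,0]))-uv).ravel(); t=least_squares(g,[455,20,45]);print(t.x.round(1),g(t.x).round(1))
print(proj(b,P([455,20.6,53,0])).round(1),uv)
E
```

```text
[470.1  35.    6.3  11.4] [-0.2  0.7 -0.8 -0.7  0.8  0.1  0.1 -0.1]
[424.3  15.6  89.6] [-3.4  0.7  0.4 -2.3 -0.1  1.7  3.3 -0.3]
[[372.3 371.3]
 [369.1 396.1]
 [390.2 383.4]
 [386.  408.1]] [[369.6 371.8]
 [362.8 401.2]
 [385.4 383.8]
 [377.8 412. ]]
```

>>> {"op": "move_arm", "data": {
  "motion": "-4.5 0.5 0 0 0 0;-4.5 0.5 0 0 0 0;-4.5 0.5 -1.5 0 0 0;-4.5 0.5 -1.9 0 0 0;-4.5 0.5 -2.3 0 0 0;-4.5 0.5 -2.3 0 0 0"
}}

```text
time: 5.52
tool_pos: [391.7, 27.8, 31.2]
tcp_rot: [-90.0, 0.6, -7.3]
ft_force: [-28.4, 2.0, 40.8]
finger_gap: 29.2
```

>>> {"op": "move_arm", "data": {
  "motion": "0 0 0 0 0 0;0 0 0 0 0 0;0 0 0 0 0 0;0 0 0 0 0 0;1.2 -0.15 0 0 0 0;1.2 -0.15 0 0 0 0;1.2 -0.15 0 0 0 0",
  "fingers": 5
}}

```text
time: 6.1
tool_pos: [404.9, 26.0, 28.7]
tcp_rot: [-90.0, 0.3, -7.3]
ft_force: [-0.1, 0.1, 0.0]
finger_gap: 49.8
```

```bash
python3 - <<'E'
from h import *
s=readout.sense();print(s['tool_pos'],s['tcp_rot'],s['ft_force'])
b=snap('scene'); a=snap('top')
m=np.hstack([cv2.resize(b['image'][310:430,280:440],(600,450),interpolation=cv2.INTER_CUBIC),cv2.resize(a['image'][240:360,390:443],(200,450))])
cv2.imwrite('pics/g4.png',m)
E
```

```text
[404.88248023  25.98063919  28.68924115] [-90.01995503   0.31237754  -7.33017948] [-0.07078026  0.13413247  0.00069965]
```

View pics/g4.png

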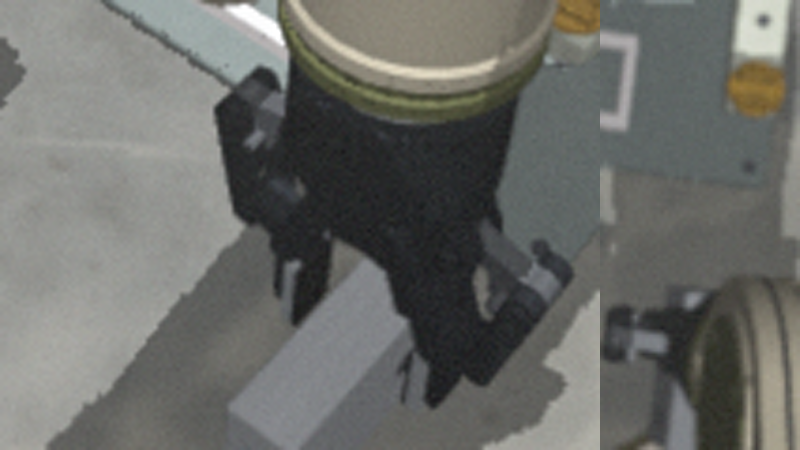

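```bash
python3 - <<'E'
from h import *
b=load('scene')
for u in((230,408),(300,449)):
    print(atz(b,np.array(u)/3.75+[279.6,309.6],60).round(1))
E
```

```text
[339.4  45.6  60. ]
[339.4  17.2  60. ]
```

```bash
python3 - <<'E'
from h import *
a=load('top')
for u in((668,287),(700,292)): print(atz(a,(np.array(u)-[600,0])/[200/53,3.75]+[389.6,239.6],60).round(1))
for c in(385,400): print(c,proj(a,[(c+44.6+1.9,26-2+15,60),(c+44.6,22,60)]))
E
```

```text
[431.9  49.   60. ]
[429.3  31.5  60. ]
385 [[412.45836681 316.37140444]
 [420.69232352 317.35503035]]
400 [[412.47307311 309.00066233]
 [420.69996686 309.98939676]]
```

>>> {"op": "move_arm", "data": {
  "motion": "-3.1 0.4 0 0 0 0;-3.1 0.4 0 0 0 0;-3.1 0.4 0 0 0 0"
}}

```text
time: 6.45
tool_pos: [371.4, 30.3, 27.5]
tcp_rot: [-90.0, 0.4, -7.3]
ft_force: [0.2, -0.8, 0.7]
finger_gap: 50.1
```

>>> {"op": "move_arm", "data": {
  "motion": "0 0 0 0 0 0;0 0 0 0 0 0;0 0 0 0 0 0;0 0 0 0 0 0;0 0 0 0 0 0;0 0 0 0 0 0",
  "fingers": 1,
  "squeeze": 110
}}

```text
time: 6.95
tool_pos: [374.6, 29.9, 29.5]
tcp_rot: [-90.0, 0.3, -7.3]
ft_force: [-3.7, -0.6, 8.2]
finger_gap: 28.4
```

>>> {"op": "move_arm", "data": {
  "motion": "0 0 2.5 0 0 0;0 0 2.5 0 0 0;6 -0.5 2.5 0 0 0;6 -0.5 2.5 0 0 0;6 -0.5 2.5 0 0 0;6 -0.5 1.7 0 0 0;6 -0.5 1.7 0 0 0"
}}

```text
time: 7.53
tool_pos: [432.0, 25.1, 43.1]
tcp_rot: [-90.0, 0.5, -7.3]
ft_force: [-1.8, -0.5, -4.2]
finger_gap: 28.5
```

>>> {"op": "move_arm", "data": {
  "motion": "1.5 -0.15 0.2 0 0 0;2.5 -0.25 0.2 0 0 0;3.5 -0.35 0.2 0 0 0;4.3 -0.45 0.2 0 0 0;5.1 -0.55 0.2 0 0 0;5.1 -0.55 0.2 0 0 0"
}}

```text
time: 8.03
tool_pos: [485.2, 19.3, 47.2]
tcp_rot: [-90.0, 0.3, -7.3]
ft_force: [1.4, 0.4, -6.3]
finger_gap: 28.8
```

>>> {"op": "move_arm", "data": {
  "motion": "0 0 -0.3 0 0 0;0 0 -0.4 0 0 0;0 0 -0.4 0 0 0"
}}

```text
time: 8.28
tool_pos: [483.6, 19.7, 42.9]
tcp_rot: [-90.0, 0.4, -7.3]
ft_force: [-0.8, -0.1, -4.5]
finger_gap: 28.3
```

>>> {"op": "move_arm", "data": {
  "motion": "0 0 -0.2 0 0 0;0 0 -0.2 0 0 0;0 0 -0.2 0 0 0"
}}

```text
time: 8.53
tool_pos: [484.5, 19.6, 41.7]
tcp_rot: [-90.0, 0.3, -7.3]
ft_force: [0.2, 0.4, -2.9]
finger_gap: 28.4
```

>>> {"op": "move_arm", "data": {
  "motion": "0 0 0 0 0 0;0 0 0 0 0 0;0 0 0 0 0 0;0 0 0 0 0 0",
  "fingers": 4.5
}}

```text
time: 8.87
tool_pos: [485.0, 19.5, 41.9]
tcp_rot: [-90.0, 0.3, -7.3]
ft_force: [0.4, 1.9, -1.0]
finger_gap: 45.2
```

```bash
python3 - <<'E'
from h import *
s=readout.sense();print(s['tool_pos'],s['tcp_rot'],s['ft_force'],s['finger_gap'])
b=snap('scene'); a=snap('top')
m=np.hstack([cv2.resize(b['image'][300:420,340:460],(450,450),interpolation=cv2.INTER_CUBIC),cv2.resize(a['image'][240:330,390:460],(350,450))])
cv2.imwrite('pics/g5.png',m)
E
```

```text
[484.96546126  19.51638931  41.93646614] [-90.01743812   0.26740551  -7.32155727] [ 0.3819201   1.8515483  -0.98262385] 45.1666390128934
```

View pics/g5.png

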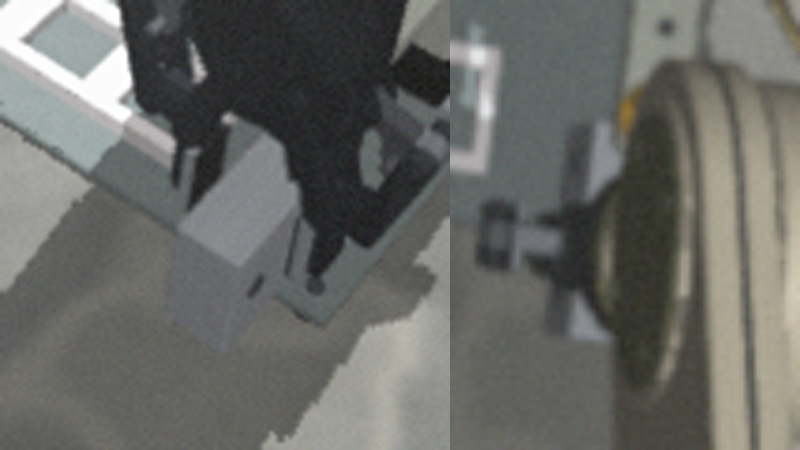

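```bash
python3 - <<'E'
from h import *
a=load('top');b=load('scene')
for u in((178,229),(239,268)): print('front',atz(b,np.array(u)/3.75+[339.6,299.6],72).round(1))
for u in((592,121),(568,334)): print(atz(a,(np.array(u)-[450,0])/5+[389.6,239.6],72).round(1))
E
```

```text
front [447.4  35.7  72. ]
front [444.2   8.2  72. ]
[538.6  30.   72. ]
[452.4  39.9  72. ]
```

>>> {"op": "move_arm", "data": {
  "motion": "0 0 4 0 0 0;0 0 7 0 0 0;0 0 7 0 0 0;-1.05 0.1 7 -3.8 -29.8 0;-1.05 0.1 7 -3.8 -29.8 0;-1.05 0.1 7 -3.8 -29.8 0;-1.05 0.1 7 -3.8 -29.8 0;-1.05 0.1 7 -3.8 -29.8 0;-1.05 0.1 7 -3.8 -29.8 0;-1.05 0.1 7 -3.8 -29.8 0"
}}

```text
time: 9.8
tool_pos: [474.0, 20.7, 112.0]
tcp_rot: [-90.0, -29.7, -7.3]
ft_force: [0.6, -0.3, 0.2]
finger_gap: 44.8
```

Down 7.8 cm and grip the front.

>>> {"op": "move_arm", "data": {
  "motion": "0 0 -4 0 0 0;0 0 -7.8 0 0 0;0 0 -7.8 0 0 0;0 0 -7.8 0 0 0"
}}

```text
time: 10.13
tool_pos: [478.6, 21.3, 31.0]
tcp_rot: [-90.2, -28.8, -7.3]
ft_force: [-0.2, 0.5, 0.6]
finger_gap: 44.9
```

>>> {"op": "move_arm", "data": {
  "motion": "0 0 0 0 0 0;0 0 0 0 0 0;0 0 0 0 0 0;0 0 0 0 0 0;0 0 0 0 0 0",
  "fingers": 1,
  "squeeze": 80
}}

```text
time: 10.55
tool_pos: [482.6, 21.4, 37.3]
tcp_rot: [-90.1, -29.7, -7.3]
ft_force: [-8.4, -0.2, 9.7]
finger_gap: 29.2
```

>>> {"op": "move_arm", "data": {
  "motion": "0 0 0.1 0 0 0;1 -0.13 0.1 0 0 0;2 -0.26 0.1 0 0 0;3 -0.39 0.1 0 0 0;3.7 -0.47 0.1 0 0 0;3.7 -0.47 0.1 0 0 0;3.7 -0.47 0.1 0 0 0"
}}

```text
time: 11.13
tool_pos: [519.2, 16.7, 37.2]
tcp_rot: [-90.1, -29.6, -7.3]
ft_force: [3.9, -0.2, 3.0]
finger_gap: 29.1
```

```bash
python3 - <<'E'
from h import *
s=readout.sense();print(s['tool_pos'],s['tcp_rot'],s['ft_force'],s['wrist_torque'],s['joint_pos'].round(1))
E
```

```text
[519.21463576  16.73417021  37.22016001] [-90.06665182 -29.61172584  -7.33907601] [ 3.93135824 -0.17645046  2.97593405] [-0.16502007 -0.61027023  0.01196605] [ -1.9 -19.3 137.1  -5.1  32.9 -80.9]
```

>>> {"op": "move_arm", "data": {
  "motion": "0 0 0.2 0 0 0;0 0 0.2 0 0 0;0 0 0.2 0 0 0"
}}

```text
time: 11.38
tool_pos: [517.0, 16.9, 37.2]
tcp_rot: [-90.1, -29.4, -7.3]
ft_force: [-5.8, -0.8, 4.1]
finger_gap: 29.0
```

>>> {"op": "move_arm", "data": {
  "motion": "0 0 0.1 0 0 0;0 0 0.1 0 0 0;0 0 0.1 0 0 0"
}}

```text
time: 11.63
tool_pos: [516.9, 16.9, 37.7]
tcp_rot: [-90.1, -29.3, -7.3]
ft_force: [-0.5, -0.4, -4.3]
finger_gap: 29.3
```

>>> {"op": "move_arm", "data": {
  "motion": "0 0 0.1 0 0 0;0 0 0.1 0 0 0;0 0 0.1 0 0 0"
}}

```text
time: 11.88
tool_pos: [517.5, 16.8, 39.1]
tcp_rot: [-90.1, -29.4, -7.3]
ft_force: [0.2, -0.7, -3.8]
finger_gap: 29.3
```

>>> {"op": "move_arm", "data": {
  "motion": "0 0 0.1 0 0 0;0 0 0.1 0 0 0;0 0 0.1 0 0 0"
}}

```text
time: 12.13
tool_pos: [517.7, 16.8, 40.3]
tcp_rot: [-90.1, -29.4, -7.3]
ft_force: [0.3, -0.1, -3.9]
finger_gap: 29.3
```

>>> {"op": "move_arm", "data": {
  "motion": "0 0 0.1 0 0 0;0 0 0.1 0 0 0;0 0 0.1 0 0 0"
}}

```text
time: 12.38
tool_pos: [517.5, 16.8, 41.1]
tcp_rot: [-90.1, -29.4, -7.3]
ft_force: [0.4, -0.3, -5.0]
finger_gap: 29.5
```

>>> {"op": "move_arm", "data": {
  "motion": "0 0 0.1 0 0 0;0 0 0.1 0 0 0;0 0 0.1 0 0 0"
}}

```text
time: 12.63
tool_pos: [517.4, 16.8, 42.1]
tcp_rot: [-90.1, -29.4, -7.3]
ft_force: [0.1, -0.3, -7.0]
finger_gap: 29.0
```

>>> {"op": "move_arm", "data": {
  "motion": "0 0 0.1 0 0 0;0 0 0.1 0 0 0;0 0 0.1 0 0 0"
}}

```text
time: 12.88
tool_pos: [517.4, 16.8, 43.0]
tcp_rot: [-90.1, -29.4, -7.3]
ft_force: [0.2, -0.6, -7.1]
finger_gap: 28.7
```

```bash
python3 - <<'E'
from h import *
s=readout.sense();print(s['tool_pos'],s['tcp_rot'],s['ft_force'],s['wrist_torque'])
E
```

```text
[517.36829918  16.8158364   43.02170347] [-90.09218137 -29.36635275  -7.32851167] [ 0.22914172 -0.55148864 -7.08817111] [0.20196263 0.86709744 0.01902626]
```

>>> {"op": "move_arm", "data": {
  "motion": "0 0 0.1 0 0 0;0 0 0.1 0 0 0;0 0 0.1 0 0 0"
}}

```text
time: 13.13
tool_pos: [517.3, 16.8, 44.0]
tcp_rot: [-90.1, -29.4, -7.3]
ft_force: [1.3, -0.2, -8.1]
finger_gap: 29.2
```

>>> {"op": "move_arm", "data": {
  "motion": "0 0 0.1 0 0 0;0 0 0.1 0 0 0;0 0 0.1 0 0 0"
}}

```text
time: 13.38
tool_pos: [517.3, 16.8, 45.0]
tcp_rot: [-90.1, -29.4, -7.3]
ft_force: [1.3, 0.5, -9.1]
finger_gap: 29.3
```

>>> {"op": "move_arm", "data": {
  "motion": "0 0 -0.2 0 0 0;0 0 -0.2 0 0 0;0 0 -0.3 0 0 0;0 0 -0.3 0 0 0;0 0 -0.3 0 0 0"
}}

```text
time: 13.8
tool_pos: [517.8, 16.8, 42.4]
tcp_rot: [-90.1, -29.4, -7.3]
ft_force: [-1.0, -0.4, -5.5]
finger_gap: 29.3
```

>>> {"op": "move_arm", "data": {
  "motion": "0 0 -0.1 0 0 0;0 0 -0.1 0 0 0;0 0 -0.1 0 0 0;0 0 -0.1 0 0 0"
}}

```text
time: 14.13
tool_pos: [517.9, 16.8, 41.6]
tcp_rot: [-90.1, -29.4, -7.3]
ft_force: [-0.4, 0.2, -4.2]
finger_gap: 29.1
```

>>> {"op": "move_arm", "data": {
  "motion": "0 0 -0.1 0 0 0;0 0 -0.1 0 0 0;0 0 -0.1 0 0 0;0 0 -0.1 0 0 0"
}}

```text
time: 14.47
tool_pos: [517.9, 16.8, 40.6]
tcp_rot: [-90.1, -29.4, -7.3]
ft_force: [0.5, -0.8, -3.1]
finger_gap: 29.0
```

>>> {"op": "move_arm", "data": {
  "motion": "0 0 -0.1 0 0 0;0 0 -0.1 0 0 0;0 0 -0.1 0 0 0;0 0 -0.1 0 0 0"
}}

```text
time: 14.8
tool_pos: [517.6, 16.8, 39.3]
tcp_rot: [-90.1, -29.4, -7.3]
ft_force: [0.5, -0.2, -3.5]
finger_gap: 29.2
```

>>> {"op": "move_arm", "data": {
  "motion": "0 0 -0.1 0 0 0;0 0 -0.1 0 0 0;0 0 -0.1 0 0 0;0 0 -0.1 0 0 0"
}}

```text
time: 15.13
tool_pos: [517.6, 16.8, 38.2]
tcp_rot: [-90.1, -29.4, -7.3]
ft_force: [-0.3, 1.1, -4.1]
finger_gap: 29.0
```

>>> {"op": "move_arm", "data": {
  "motion": "0 0 -0.1 0 0 0;0 0 -0.1 0 0 0;0 0 -0.1 0 0 0;0 0 -0.1 0 0 0"
}}

```text
time: 15.47
tool_pos: [517.7, 16.8, 37.3]
tcp_rot: [-90.1, -29.4, -7.3]
ft_force: [1.1, -0.2, -3.2]
finger_gap: 29.1
```

>>> {"op": "move_arm", "data": {
  "motion": "0 0 -0.15 0 0 0;0 0 -0.15 0 0 0;0 0 -0.15 0 0 0"
}}

```text
time: 15.72
tool_pos: [518.7, 16.8, 37.2]
tcp_rot: [-90.1, -29.5, -7.3]
ft_force: [-7.1, -0.4, 7.8]
finger_gap: 29.1
```

>>> {"op": "move_arm", "data": {
  "motion": "0 0 0 0 0 0;0 0 0 0 0 0;0 0 0 0 0 0;0 0 0 0 0 0",
  "fingers": 4.5
}}

```text
time: 16.05
tool_pos: [517.9, 16.8, 36.0]
tcp_rot: [-90.1, -29.4, -7.3]
ft_force: [-0.3, 0.4, -0.7]
finger_gap: 44.8
```

>>> {"op": "move_arm", "data": {
  "motion": "-2 0.25 0 0 0 0;-4.4 0.55 0 0 0 0;-4.4 0.55 4 0 0 0;-4.4 0.55 8 0 0 0;-4.4 0.55 10 3.7 29 0;-4.4 0.55 12 3.7 29 0;-4.4 0.55 14 3.7 29 0;-4.4 0.55 14 3.7 29 0;-4.4 0.55 14 3.7 29 0"
}}

```text
time: 16.8
tool_pos: [475.8, 21.7, 174.6]
tcp_rot: [-90.1, 0.4, -7.4]
ft_force: [0.0, 0.3, -1.8]
finger_gap: 45.1
```

```bash
python3 - <<'E'
from h import *
s=readout.sense();print(s['tool_pos'],s['tcp_rot'],s['ft_force'],s['joint_pos'].round(1))
b=snap('scene','scene1.png')
cv2.imwrite('pics/x.png',b['image'])
# driver handle
b0=load('scene')
E
```

```text
[475.80281283  21.68744272 174.60788841] [-90.12742901   0.37661093  -7.37208119] [ 0.02295296  0.31328901 -1.84505133] [-3.500e+00 -9.700e+00  1.082e+02 -1.000e-01  8.190e+01 -8.610e+01]
```

```bash
python3 - <<'E'
from h import *
from scipy.spatial.transform import Rotation as R
I=[eyes.snapshot('scene') for _ in range(8)]; s=I[0]
im=np.mean([i['image'].astype(float) for i in I],0)
x0,y0,w,h=238,316,26,36
c=cv2.resize(np.clip(im[y0:y0+h,x0:x0+w]*1.6,0,255).astype(np.uint8),None,fx=7,fy=7,interpolation=cv2.INTER_CUBIC)
ps=[]
base=np.array([391,246,0.])
for be in (0,45,90,135):
    d=c.copy()
    V=np.array([(x,y,z) for x in(-6.5,6.5) for y in(-2,2) for z in(21,33)])
    P=R.from_euler('z',be,degrees=True).apply(V)+base
    q=((proj(s,P)-[x0,y0]+.5)*7+[50,0]).astype(int)
    cv2.polylines(d,[cv2.convexHull(q.astype(np.int32))],1,(0,255,0),1); ps.append(d)
cv2.imwrite('pics/bl.png',np.hstack([c]+ps[:3])); print(c.shape)
E
```

```text
(252, 182, 3)
```

View pics/bl.png

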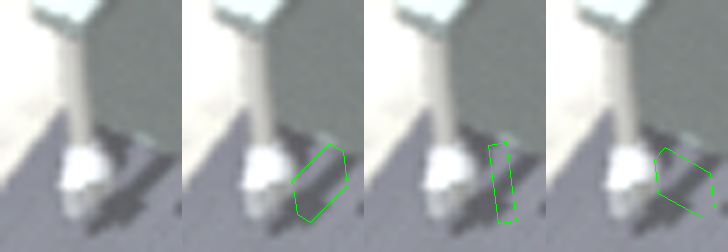

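>>> {"op": "move_arm", "data": {
  "motion": "0 0 8.5 0 0 0;0 0 8.5 0 0 0;-8.3 22.5 8.5 0 0 11.4;-8.3 22.5 8.5 0 0 11.4;-8.3 22.5 8.5 0 0 11.4;-8.3 22.5 8.5 0 0 11.4;-8.3 22.5 8.5 0 0 11.4;-8.3 22.5 8.5 0 0 11.4;-8.3 22.5 8.5 0 0 11.4;-8.3 22.5 8.5 0 0 11.4",
  "fingers": 7.5
}}

```text
time: 18.08
tool_pos: [389.5, 248.6, 261.3]
tcp_rot: [-90.1, -0.3, 4.3]
ft_force: [0.9, -1.1, -0.4]
finger_gap: 75.3
```

>>> {"op": "move_arm", "data": {
  "motion": "0 0 -4 0 0 0;0 0 -7 0 0 0;0 0 -9 0 0 0;0 0 -11 0 0 0;0 0 -11 0 0 0;0 0 -11 0 0 0"
}}

```text
time: 18.58
tool_pos: [390.2, 245.9, 150.3]
tcp_rot: [-90.2, -0.1, 4.0]
ft_force: [0.1, 0.3, 0.9]
finger_gap: 75.2
```

```bash
python3 - <<'E'
from h import *
s=readout.sense();print(s['tool_pos'],s['tcp_rot'],s['ft_force'],s['joint_pos'].round(1))
E
```

```text
[390.21274115 245.88881114 150.25308092] [-9.01759718e+01 -6.74328113e-02  3.99719584e+00] [0.1487646  0.33397416 0.8969374 ] [ 26.  -11.5 112.3  -0.2  79.1 -68. ]
```

>>> {"op": "move_arm", "data": {
  "motion": "0.2 0 0 0 0 0;0.2 0 0 0 0 0;0.2 0 0 0 0 0;0.2 0 0 0 0 0;0.2 0 0 0 0 0;0.2 0 0 0 0 0;0.2 0 0 0 0 0",
  "fingers": 1,
  "squeeze": 70
}}

```text
time: 19.17
tool_pos: [393.5, 247.4, 152.2]
tcp_rot: [-90.1, -0.3, 4.1]
ft_force: [-0.5, -1.1, 6.0]
finger_gap: 24.2
```

>>> {"op": "move_arm", "data": {
  "motion": "0 0 2 0 0 0;0 0 5 0 0 0;0 0 8 0 0 0;0 0 11 0 0 0;0 0 13.5 0 0 0;0 0 13.5 0 0 0;0 0 13.5 0 0 0"
}}

```text
time: 19.75
tool_pos: [393.5, 247.8, 287.9]
tcp_rot: [-90.0, -0.4, 4.1]
ft_force: [0.1, 0.4, -1.1]
finger_gap: 24.1
```

```bash
python3 - <<'E'
from h import *
s=readout.sense();print(s['tool_pos'],s['tcp_rot'],s['ft_force'],s['wrist_torque'],s['joint_pos'].round(1))
E
```

```text
[393.52349002 247.84506965 287.85166446] [-90.03070282  -0.37992375   4.09025468] [ 0.06735097  0.40131754 -1.07908622] [-0.03485571  0.03058625  0.00923256] [ 26.  -15.1 101.   -0.2  93.8 -68.1]
```

>>> {"op": "move_arm", "data": {
  "motion": "14.5 -23.5 0 0 0 -96;14.5 -23.5 0 0 0 -96;14.5 -23.5 0 0 0 -96;14.5 -23.5 0 0 0 -96;14.5 -23.5 0 0 0 -96;14.5 -23.5 0 0 0 -96;14.5 -23.5 0 0 0 -96;14.5 -23.5 0 0 0 -96;14.5 -23.5 0 0 0 -96;14.5 -23.5 0 0 0 -96"
}}

```text
time: 20.58
tool_pos: [536.9, 11.5, 283.3]
tcp_rot: [-90.3, -0.1, -68.0]
ft_force: [-0.3, -0.4, -1.3]
finger_gap: 24.3
```

```bash
python3 - <<'E'
from h import *
s=readout.sense();print(s['tool_pos'],s['tcp_rot'],s['ft_force'],s['joint_pos'].round(1))
E
```

```text
[536.90929205  11.53623642 283.27668688] [-9.03129536e+01 -6.04503201e-02 -6.79827958e+01] [-0.28439096 -0.40042893 -1.33293301] [ -4.1  -3.   90.6  -0.2  92.6 -26.1]
```

>>> {"op": "move_arm", "data": {
  "motion": "0.1 0.1 -2.2 0 0 -24;0.1 0.1 -2.2 0 0 -24;0.1 0.1 -2.2 0 0 -24;0.1 0.1 -2.2 0 0 -24;0.1 0.1 -2.2 0 0 -24;0.1 0.1 -2.2 0 0 -24"
}}

```text
time: 21.08
tool_pos: [537.9, 13.4, 262.2]
tcp_rot: [-90.3, -0.2, -91.4]
ft_force: [0.9, -0.0, -1.4]
finger_gap: 24.5
```

```bash
python3 - <<'E'
from h import *
s=readout.sense();print(s['tool_pos'],s['tcp_rot'],s['ft_force'],s['joint_pos'].round(1))
def avg(n):
    I=[eyes.snapshot(n) for _ in range(5)]; I[0]['image']=np.mean([i['image'].astype(float) for i in I],0).astype(np.uint8); return I[0]
b=avg('scene');np.save('pics/scene.npy',b)
c=cv2.resize(b['image'][265:340,395:475],None,fx=7,fy=7,interpolation=cv2.INTER_CUBIC)
t=s['tool_pos']; print(proj(b,[[538,12.5,124],[t[0],t[1],t[2]-131]]))
cv2.imwrite('pics/k.png',c)
E
```

```text
[537.90297365  13.36367113 262.18528121] [-90.25462873  -0.15471694 -91.42459686] [ 0.8579099  -0.04125905 -1.44176608] [-3.9 -2.5 92.3 -0.2 90.4 -2.5]
[[433.47272172 303.59369788]
 [433.6551128  299.96535271]]
```

View pics/k.png

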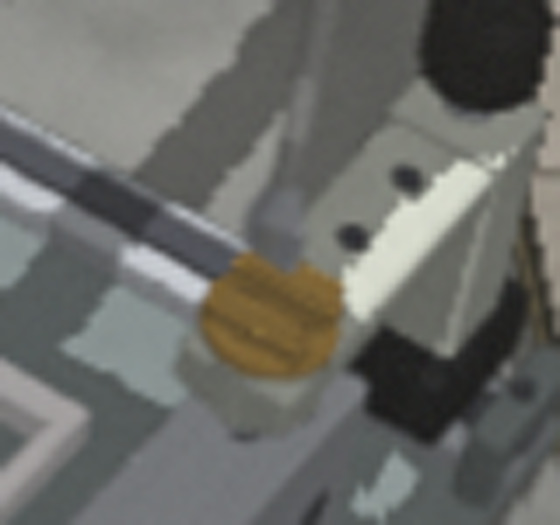

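>>> {"op": "move_arm", "data": {
  "motion": "0 -0.05 -0.5 0 0 0;0 -0.05 -0.9 0 0 0;0 -0.05 -0.9 0 0 0"
}}

```text
time: 21.58
tool_pos: [538.0, 12.8, 253.3]
tcp_rot: [-90.2, -0.2, -91.5]
ft_force: [-0.3, 0.3, -1.6]
finger_gap: 24.1
```

>>> {"op": "move_arm", "data": {
  "motion": "0 0 -0.4 0 0 0;0 0 -0.4 0 0 0;0 0 -0.4 0 0 0"
}}

```text
time: 21.83
tool_pos: [538.6, 12.8, 250.5]
tcp_rot: [-90.1, -0.2, -91.5]
ft_force: [-0.1, -0.5, -0.8]
finger_gap: 24.2
```

```bash
python3 - <<'E'
from h import *
s=readout.sense();print(s['tool_pos'],s['tcp_rot'],s['ft_force'],s['wrist_torque'])
E
```

```text
[538.63885527  12.75819899 250.45960714] [-90.11985305  -0.1627149  -91.54068184] [-0.05165157 -0.52691947 -0.78935609] [-0.01552352 -0.11342879 -0.01765414]
```

>>> {"op": "move_arm", "data": {
  "motion": "0 0 -0.2 0 0 0;0 0 -0.3 0 0 0;0 0 -0.3 0 0 0"
}}

```text
time: 22.08
tool_pos: [538.8, 12.8, 247.7]
tcp_rot: [-90.1, -0.2, -91.5]
ft_force: [1.7, 0.3, 0.0]
finger_gap: 24.4
```

>>> {"op": "move_arm", "data": {
  "motion": "0 0 -0.2 0 0 0;0 0 -0.2 0 0 0;0 0 -0.2 0 0 0"
}}

```text
time: 22.33
tool_pos: [538.8, 12.8, 245.7]
tcp_rot: [-90.1, -0.2, -91.5]
ft_force: [2.0, -0.2, -1.0]
finger_gap: 24.7
```

```bash
python3 - <<'E'
from h import *
s=readout.sense();print(s['tool_pos'],s['tcp_rot'],s['ft_force'],s['wrist_torque'])
E
```

```text
[538.75773145  12.79703453 245.72497088] [-90.09363881  -0.16133182 -91.53989632] [ 1.99041504 -0.17011118 -1.04703788] [-0.02601575 -0.61760374 -0.07881605]
```

>>> {"op": "move_arm", "data": {
  "motion": "0.1 0 0 0 0 0;0.1 0 0 0 0 -7;0.1 0 0 0 0 -14;0.1 0 0 0 0 -21;0.1 0 0 0 0 -28;0.1 0 0 0 0 -35;0.1 0 0 0 0 -42;0.1 0 0 0 0 -45;0.1 0 0 0 0 -45"
}}

```text
time: 23.08
tool_pos: [539.5, 12.5, 245.6]
tcp_rot: [-90.1, -0.2, -136.7]
ft_force: [0.9, -1.5, -0.8]
finger_gap: 24.3
```

```bash
python3 - <<'E'
from h import *
s=readout.sense();print(s['tool_pos'],s['tcp_rot'],s['ft_force'],s['wrist_torque'],s['joint_pos'].round(1))
E
```

```text
[539.5242862   12.51199621 245.5741163 ] [ -90.11371293   -0.19623613 -136.69765706] [ 0.89459642 -1.4527671  -0.81182447] [-0.47171526 -0.41975612  0.04312245] [-4.1 -2.  93.6 -0.1 88.7 42.6]
```

>>> {"op": "move_arm", "data": {
  "motion": "0 0 0 0 0 -7;0 0 0 0 0 -14;0 0 0 0 0 -21;0 0 0 0 0 -28;0 0 0 0 0 -35;0 0 0 0 0 -42;0 0 0 0 0 -45;0 0 0 0 0 -45"
}}

```text
time: 23.75
tool_pos: [539.4, 12.3, 245.6]
tcp_rot: [-90.1, -0.2, 178.4]
ft_force: [0.4, -3.2, -1.2]
finger_gap: 24.7
```

>>> {"op": "move_arm", "data": {
  "motion": "0 0 0 0 0 -7;0 0 0 0 0 -14;0 0 0 0 0 -21;0 0 0 0 0 -28;0 0 0 0 0 -35;0 0 0 0 0 -42;0 0 0 0 0 -49;0 0 0 0 0 -55;0 0 0 0 0 -55;0 0 0 0 0 -55"
}}

```text
time: 24.58
tool_pos: [539.3, 12.5, 245.6]
tcp_rot: [-90.1, -0.2, 123.8]
ft_force: [-0.6, -2.2, -1.5]
finger_gap: 24.6
```

```bash
python3 - <<'E'
from h import *
s=readout.sense();print(s['tool_pos'],s['tcp_rot'],s['ft_force'],s['wrist_torque'],s['joint_pos'].round(1))
E
```

```text
[539.29537556  12.51678084 245.59406454] [-90.06325182  -0.16178124 123.79191509] [-0.58362768 -2.22864038 -1.46937936] [-0.88684566  0.15578656  0.10653516] [ -4.2  -2.2  93.8   0.2  88.5 142. ]
```

>>> {"op": "move_arm", "data": {
  "motion": "0 0 0 0 0 5;0 0 1.5 0 0 5;0 0 3 0 0 5;0 0 3 0 0 5"
}}

```text
time: 24.92
tool_pos: [540.8, 13.2, 278.9]
tcp_rot: [-90.3, -0.0, 128.8]
ft_force: [0.6, -0.4, -0.5]
finger_gap: 24.0
```

>>> {"op": "move_arm", "data": {
  "motion": "0 0 0 0 0 90;0 0 0 0 0 90;0 0 0 0 0 90;0 0 0 0 0 90;0 0 0 0 0 90;0 0 0 0 0 90;0 0 0 0 0 90;0 0 0 0 0 90;0 0 0 0 0 90;0 0 0 0 0 90"
}}

```text
time: 25.75
tool_pos: [539.4, 13.2, 274.8]
tcp_rot: [-90.2, -0.2, -159.3]
ft_force: [-0.2, 0.1, -1.6]
finger_gap: 24.2
```

>>> {"op": "move_arm", "data": {
  "motion": "0 0 0 0 0 90;0 0 0 0 0 90;0 0 0 0 0 90;0 0 0 0 0 90;0 0 0 0 0 90;0 0 0 0 0 90;0 0 0 0 0 90;0 0 0 0 0 90;0 0 0 0 0 90;0 0 0 0 0 90"
}}

```text
time: 26.58
tool_pos: [539.4, 13.2, 274.8]
tcp_rot: [-90.2, -0.1, -87.7]
ft_force: [-0.5, -0.4, -1.7]
finger_gap: 24.6
```

```bash
python3 - <<'E'
from h import *
s=readout.sense();print(s['tool_pos'],s['tcp_rot'],s['ft_force'],s['wrist_torque'],s['joint_pos'].round(1))
E
```

```text
[539.3574737   13.21251524 274.82439556] [-90.16695273  -0.11553184 -87.69679674] [-0.52769393 -0.42979854 -1.66456063] [-0.03223219 -0.01920585  0.03264867] [-4.  -2.6 91.1 -0.1 91.6 -6.3]
```

>>> {"op": "move_arm", "data": {
  "motion": "0 -0.05 0 0 0 36.5;0 -0.05 0 0 0 36.5;0 -0.05 0 0 0 36.5;0 -0.05 0 0 0 36.5;0 -0.05 0 0 0 36.5;0 -0.05 0 0 0 36.5;0 -0.05 -1.4 0 0 36.5;0 -0.05 -1.4 0 0 36.5"
}}

```text
time: 27.25
tool_pos: [538.6, 12.6, 259.0]
tcp_rot: [-90.2, -0.0, -51.9]
ft_force: [-0.5, -0.1, -1.5]
finger_gap: 24.1
```

>>> {"op": "move_arm", "data": {
  "motion": "0 0 -0.5 0 0 0;0 0 -0.9 0 0 0;0 0 -0.9 0 0 0;0 0 -0.9 0 0 0"
}}

```text
time: 27.58
tool_pos: [539.5, 12.4, 252.6]
tcp_rot: [-90.1, -0.1, -51.8]
ft_force: [-0.6, 1.2, -1.4]
finger_gap: 24.3
```

>>> {"op": "move_arm", "data": {
  "motion": "0 0 -0.4 0 0 0;0 0 -0.6 0 0 0;0 0 -0.6 0 0 0;0 0 -0.6 0 0 0"
}}

```text
time: 27.92
tool_pos: [539.5, 12.3, 246.5]
tcp_rot: [-90.1, -0.1, -51.8]
ft_force: [-0.7, -0.5, -1.0]
finger_gap: 24.3
```

```bash
python3 - <<'E'
from h import *
s=readout.sense();print(s['tool_pos'],s['tcp_rot'],s['ft_force'],s['wrist_torque'],s['joint_pos'].round(1))
E
```

```text
[539.45714523  12.29057899 246.51217865] [-90.1352492   -0.14211939 -51.80650578] [-0.74142758 -0.51956434 -0.95741657] [-0.06631682  0.05899403 -0.07839762] [ -4.   -2.2  93.7  -0.2  88.6 -42.2]
```

>>> {"op": "move_arm", "data": {
  "motion": "0 0 0 0 0 -7;0 0 0 0 0 -14;0 0 0 0 0 -21;0 0 0 0 0 -28;0 0 0 0 0 -35;0 0 0 0 0 -42;0 0 0 0 0 -44.5;0 0 0 0 0 -44.5"
}}

```text
time: 28.58
tool_pos: [539.5, 12.3, 246.6]
tcp_rot: [-90.1, -0.2, -96.4]
ft_force: [0.2, 0.1, -1.7]
finger_gap: 24.7
```

```bash
python3 - <<'E'
from h import *
s=readout.sense();print(s['tool_pos'],s['tcp_rot'],s['ft_force'],s['wrist_torque'],s['joint_pos'].round(1))
def avg(n):
    I=[eyes.snapshot(n) for _ in range(5)]; I[0]['image']=np.mean([i['image'].astype(float) for i in I],0).astype(np.uint8); return I[0]
b=avg('scene');a=avg('top');np.save('pics/scene.npy',b);np.save('pics/top.npy',a)
E
```

```text
[539.53273001  12.31142656 246.57582704] [-90.13374291  -0.15973998 -96.42495228] [ 0.15696428  0.07389528 -1.7275759 ] [-0.06581138  0.01627259  0.08767889] [-4.  -2.1 93.5 -0.2 88.7  2.4]
```

>>> {"op": "move_arm", "data": {
  "motion": "0 0 0 0 0 5;0 0 2 0 0 5;0 0 4.2 0 0 5;0 0 4.2 0 0 5"
}}

```text
time: 29.42
tool_pos: [541.5, 12.2, 294.0]
tcp_rot: [-89.7, -0.2, -91.3]
ft_force: [0.4, -0.1, -0.2]
finger_gap: 24.3
```

>>> {"op": "move_arm", "data": {
  "motion": "-14.6 23.5 0 0 0 95.4;-14.6 23.5 0 0 0 95.4;-14.6 23.5 0 0 0 95.4;-14.6 23.5 0 0 0 95.4;-14.6 23.5 0 0 0 95.4;-14.6 23.5 0 0 0 95.4;-14.6 23.5 0 0 0 95.4;-14.6 23.5 0 0 0 95.4;-14.6 23.5 0 0 0 95.4;-14.6 23.5 0 0 0 95.4"
}}

```text
time: 30.25
tool_pos: [393.2, 248.1, 288.7]
tcp_rot: [-90.1, -0.2, -19.2]
ft_force: [0.9, -0.3, -0.8]
finger_gap: 24.4
```

>>> {"op": "move_arm", "data": {
  "motion": "0 0 0 0 0 24;0 0 0 0 0 24;0 0 0 0 0 24;0 0 0 0 0 24;0 0 0 0 0 24"
}}

```text
time: 30.67
tool_pos: [393.7, 247.4, 288.6]
tcp_rot: [-90.1, -0.2, 4.5]
ft_force: [-0.6, 0.3, -1.8]
finger_gap: 24.2
```

Position matches the pick pose; lower, watching force.

>>> {"op": "move_arm", "data": {
  "motion": "0 0 -4 0 0 0;0 0 -7 0 0 0;0 0 -10 0 0 0;0 0 -12.5 0 0 0;0 0 -12.9 0 0 0;0 0 -12.9 0 0 0"
}}

```text
time: 31.17
tool_pos: [392.2, 246.6, 158.0]
tcp_rot: [-90.2, 0.1, 4.2]
ft_force: [-0.1, 0.8, -1.0]
finger_gap: 24.8
```

>>> {"op": "move_arm", "data": {
  "motion": "0 0 -0.4 0 0 0;0 0 -0.7 0 0 0;0 0 -0.7 0 0 0;0 0 -0.7 0 0 0"
}}

```text
time: 31.5
tool_pos: [394.3, 247.7, 154.0]
tcp_rot: [-90.1, -0.3, 4.3]
ft_force: [-1.1, -0.5, -0.7]
finger_gap: 23.9
```

>>> {"op": "move_arm", "data": {
  "motion": "0 0 -0.1 0 0 0;0 0 -0.2 0 0 0;0 0 -0.2 0 0 0"
}}

```text
time: 31.75
tool_pos: [393.6, 247.3, 150.8]
tcp_rot: [-90.1, -0.2, 4.3]
ft_force: [-0.5, 0.6, -1.4]
finger_gap: 24.4
```

>>> {"op": "move_arm", "data": {
  "motion": "0 0 -0.1 0 0 0;0 0 -0.1 0 0 0;0 0 -0.1 0 0 0"
}}

```text
time: 32.0
tool_pos: [393.8, 247.3, 150.4]
tcp_rot: [-90.1, -0.2, 4.3]
ft_force: [-2.2, -1.8, 6.0]
finger_gap: 24.3
```

>>> {"op": "move_arm", "data": {
  "motion": "0 0 0 0 0 0;0 0 0 0 0 0;0 0 0 0 0 0;0 0 0 0 0 0;0 0 4 0 0 0;0 0 8 0 0 0;0 0 12 0 0 0;0 0 12 0 0 0",
  "fingers": 6.5
}}

```text
time: 32.67
tool_pos: [396.8, 248.9, 278.9]
tcp_rot: [-89.8, -0.8, 4.3]
ft_force: [1.4, 0.1, 0.4]
finger_gap: 65.0
```

```bash
python3 - <<'E'
from h import *
s=readout.sense();print(s['tool_pos'],s['tcp_rot'])
b=snap('scene','scene2.png'); a=snap('top','top2.png')
b0=cv2.imread('pics/scene0.png')
m=np.hstack([cv2.resize(b['image'][250:400,180:330],(400,400),interpolation=cv2.INTER_CUBIC),cv2.resize(b['image'][270:420,350:500],(400,400),interpolation=cv2.INTER_CUBIC)])
cv2.imwrite('pics/m.png',m)
E
```

```text
[396.75061196 248.87137836 278.92452467] [-89.84516877  -0.84780092   4.31753999]
```

View pics/m.png

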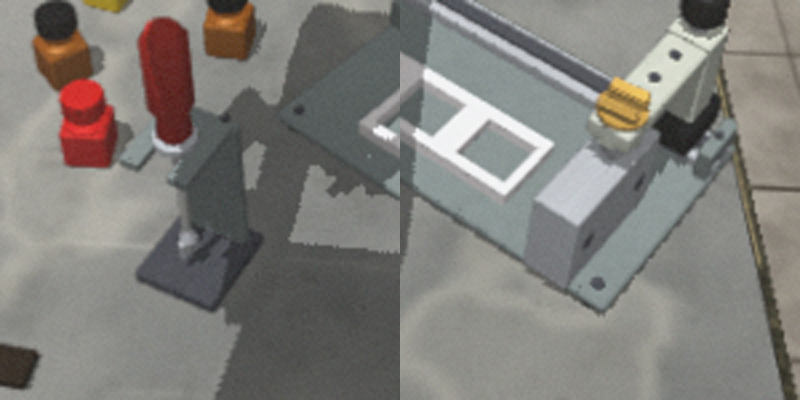

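>>> {"op": "move_arm", "data": {
  "motion": "7.9 -22.7 -6 0 0 -11.6;7.9 -22.7 -6 0 0 -11.6;7.9 -22.7 -6 0 0 -11.6;7.9 -22.7 -6 0 0 -11.6;7.9 -22.7 -6 0 0 -11.6;7.9 -22.7 -6 0 0 -11.6;7.9 -22.7 -10.4 0 0 -11.6;7.9 -22.7 -10.4 0 0 -11.6;7.9 -22.7 -10.4 0 0 -11.6",
  "fingers": 4.5
}}

```text
time: 33.52
tool_pos: [469.3, 20.3, 161.8]
tcp_rot: [-90.1, 0.3, -7.4]
ft_force: [-0.1, 1.0, -0.6]
finger_gap: 45.0
```

>>> {"op": "move_arm", "data": {
  "motion": "0 0 -5 -3.7 -29 0;0 0 -5 -3.7 -29 0;0 0 -5 -3.7 -29 0;0 0 -5 -3.7 -29 0;0 0 -5 -3.7 -29 0;0 0 -5 -3.7 -29 0;0 0 -5 -3.7 -29 0"
}}

```text
time: 34.1
tool_pos: [473.3, 21.5, 118.0]
tcp_rot: [-90.1, -29.5, -7.2]
ft_force: [0.2, -0.4, 0.2]
finger_gap: 45.2
```

>>> {"op": "move_arm", "data": {
  "motion": "0 0.05 -4 0 0 0;0 0.05 -8 0 0 0;0 0.05 -8 0 0 0;1.5 -0.1 -8 0 0 0;3 -0.25 -8 0 0 0;4.4 -0.4 -8 0 0 0;4.4 -0.4 -8 0 0 0;4.4 -0.4 -8 0 0 0"
}}

```text
time: 34.77
tool_pos: [519.0, 16.3, 38.6]
tcp_rot: [-90.1, -29.5, -7.3]
ft_force: [-0.0, 0.8, 0.5]
finger_gap: 45.0
```

>>> {"op": "move_arm", "data": {
  "motion": "0 0 0 0 0 0;0 0 0 0 0 0;0 0 0 0 0 0;0 0 0 0 0 0;0 0 0 0 0 0;0 0 0 0 0 0",
  "fingers": 1,
  "squeeze": 110
}}

```text
time: 35.27
tool_pos: [517.3, 16.5, 37.4]
tcp_rot: [-90.1, -29.5, -7.3]
ft_force: [-1.3, 0.9, 5.8]
finger_gap: 28.8
```

```bash
python3 - <<'E'
from h import *
s=readout.sense();print(s['tool_pos'],s['tcp_rot'],s['ft_force'],s['wrist_torque'])
E
```

```text
[517.32744342  16.53529367  37.3813376 ] [-90.08790697 -29.53071715  -7.27769993] [-1.2966582   0.91092288  5.82738931] [0.12483154 0.19027453 0.05798311]
```

>>> {"op": "move_arm", "data": {
  "motion": "0 0 0.05 0 0 0;0 0 0.05 0 0 0;0 0 0.05 0 0 0"
}}

```text
time: 35.52
tool_pos: [517.1, 16.5, 37.4]
tcp_rot: [-90.1, -29.5, -7.3]
ft_force: [-6.4, 1.4, 9.8]
finger_gap: 29.0
```

>>> {"op": "move_arm", "data": {
  "motion": "0 0 0.05 0 0 0;0 0 0.05 0 0 0;0 0 0.05 0 0 0"
}}

```text
time: 35.77
tool_pos: [516.8, 16.4, 37.3]
tcp_rot: [-90.1, -29.4, -7.3]
ft_force: [-4.8, 1.8, 8.0]
finger_gap: 28.6
```

>>> {"op": "move_arm", "data": {
  "motion": "0 0 0.05 0 0 0;0 0 0.05 0 0 0;0 0 0.05 0 0 0"
}}

```text
time: 36.02
tool_pos: [516.5, 16.4, 37.3]
tcp_rot: [-90.1, -29.4, -7.3]
ft_force: [-4.4, 1.5, 5.3]
finger_gap: 28.8
```

>>> {"op": "move_arm", "data": {
  "motion": "0 0 0.05 0 0 0;0 0 0.05 0 0 0;0 0 0.05 0 0 0"
}}

```text
time: 36.27
tool_pos: [516.2, 16.3, 37.3]
tcp_rot: [-90.1, -29.3, -7.3]
ft_force: [-1.4, 1.2, 1.7]
finger_gap: 28.8
```

>>> {"op": "move_arm", "data": {
  "motion": "0 0 0.05 0 0 0;0 0 0.05 0 0 0;0 0 0.05 0 0 0"
}}

```text
time: 36.52
tool_pos: [515.9, 16.3, 37.5]
tcp_rot: [-90.1, -29.3, -7.3]
ft_force: [0.5, 0.1, -2.5]
finger_gap: 28.7
```

>>> {"op": "move_arm", "data": {
  "motion": "0 0 0.05 0 0 0;0 0 0.05 0 0 0;0 0 0.05 0 0 0"
}}

```text
time: 36.77
tool_pos: [515.7, 16.3, 37.9]
tcp_rot: [-90.1, -29.3, -7.3]
ft_force: [0.3, 0.4, -6.0]
finger_gap: 28.8
```

>>> {"op": "move_arm", "data": {
  "motion": "0 0 0.05 0 0 0;0 0 0.05 0 0 0;0 0 0.05 0 0 0"
}}

```text
time: 37.02
tool_pos: [515.9, 16.3, 38.6]
tcp_rot: [-90.1, -29.3, -7.3]
ft_force: [-0.7, 0.5, -6.7]
finger_gap: 28.6
```

>>> {"op": "move_arm", "data": {
  "motion": "0 0 0.05 0 0 0;0 0 0.05 0 0 0;0 0 0.05 0 0 0"
}}

```text
time: 37.27
tool_pos: [516.0, 16.3, 39.2]
tcp_rot: [-90.1, -29.3, -7.3]
ft_force: [-1.4, -0.8, -7.6]
finger_gap: 28.9
```

>>> {"op": "move_arm", "data": {
  "motion": "0 0 0.1 0 0 0;0 0 0.1 0 0 0;0 0 0.1 0 0 0"
}}

```text
time: 37.52
tool_pos: [516.0, 16.3, 40.2]
tcp_rot: [-90.1, -29.3, -7.3]
ft_force: [-1.9, -1.0, -9.9]
finger_gap: 28.6
```

```bash
python3 - <<'E'
from h import *
s=readout.sense();print(s['tool_pos'],s['tcp_rot'],s['ft_force'],s['wrist_torque'])
E
```

```text
[516.01342876  16.31538805  40.19839006] [-90.11976798 -29.32211652  -7.28297907] [-1.87445685 -1.00968068 -9.86334089] [ 0.13795875  1.36997428 -0.06051487]
```

>>> {"op": "move_arm", "data": {
  "motion": "0 0 -0.2 0 0 0;0 0 -0.25 0 0 0;0 0 -0.25 0 0 0;-1 0.13 -0.25 0 0 0;-2 0.26 -0.25 0 0 0;-3 0.38 -0.25 0 0 0;-4 0.5 -0.25 0 0 0;-5 0.64 -0.25 0 0 0;-6 0.77 -0.25 0 0 0;-6.6 0.85 -0.25 0 0 0"
}}

```text
time: 38.35
tool_pos: [472.9, 28.8, 42.8]
tcp_rot: [-90.4, -28.5, -7.3]
ft_force: [0.1, 0.2, -3.1]
finger_gap: 28.7
```

>>> {"op": "move_arm", "data": {
  "motion": "0 0 0.2 0 0 0;-0.5 0 0.3 0 0 0;-0.5 0 0.3 0 0 0"
}}

```text
time: 38.6
tool_pos: [470.1, 29.2, 45.2]
tcp_rot: [-90.5, -28.2, -7.3]
ft_force: [-0.2, -0.1, -4.5]
finger_gap: 29.1
```

```bash
python3 - <<'E'
from h import *
s=readout.sense();print(s['tool_pos'],s['tcp_rot'],s['ft_force'],s['joint_pos'].round(1))
E
```

```text
[470.07731337  29.24551462  45.17804463] [-90.5236203  -28.15954517  -7.27669605] [-0.16854068 -0.09995896 -4.46328846] [  0.6 -30.4 143.   -6.6  39.7 -77.9]
```

>>> {"op": "move_arm", "data": {
  "motion": "0.4 -0.1 -0.2 0 -0.6 0;0.8 -0.1 -0.4 0 -1.2 0;0.8 -0.1 -0.4 0 -1.2 0;0.8 -0.1 -0.4 0 -1.2 0"
}}

```text
time: 38.93
tool_pos: [479.1, 28.0, 41.5]
tcp_rot: [-90.3, -29.5, -7.4]
ft_force: [3.2, 0.3, -1.9]
finger_gap: 28.7
```

```bash
python3 - <<'E'
from h import *
s=readout.sense();print(s['tool_pos'],s['tcp_rot'],s['ft_force'],s['joint_pos'].round(1))
E
```

```text
[479.07546521  27.9547835   41.46430443] [-90.32817077 -29.48349181  -7.39090966] [ 3.19252611  0.32714847 -1.88492861] [  0.4 -28.9 143.   -6.9  36.9 -77.7]
```

>>> {"op": "move_arm", "data": {
  "motion": "0.1 -0.1 -0.2 0 0 0;0.1 -0.1 -0.4 0 0 0;0.1 -0.1 -0.4 0 0 0"
}}

```text
time: 39.18
tool_pos: [481.9, 27.6, 39.9]
tcp_rot: [-90.2, -29.7, -7.4]
ft_force: [-5.8, 5.4, 12.3]
finger_gap: 28.5
```

>>> {"op": "move_arm", "data": {
  "motion": "0 0 -0.05 0 0 0;0 0 -0.05 0 0 0"
}}

```text
time: 39.35
tool_pos: [481.9, 27.6, 39.8]
tcp_rot: [-90.3, -29.7, -7.4]
ft_force: [-16.4, 3.8, 23.0]
finger_gap: 28.6
```

```bash
python3 - <<'E'
from h import *
s=readout.sense();print(s['tool_pos'],s['tcp_rot'],s['ft_force'],s['joint_pos'].round(1))
E
```

```text
[481.93817965  27.63428125  39.78473568] [-90.25896229 -29.70231048  -7.37488044] [-16.43388578   3.81836295  22.99060812] [  0.2 -28.1 142.8  -6.8  36.1 -77.8]
```

>>> {"op": "move_arm", "data": {
  "motion": "0 0 0 0 0 0;0 0 0 0 0 0;0 0 0 0 0 0;0 0 0 0 0 0;0 0 4 0 0 0;0 0 8 0 0 0;0 0 8 3.7 29.5 0;0 0 8 3.7 29.5 0;0 0 8 3.7 29.5 0;0 0 8 3.7 29.5 0",
  "fingers": 5
}}

```text
time: 40.18
tool_pos: [480.3, 27.0, 118.9]
tcp_rot: [-90.4, -0.7, -7.3]
ft_force: [-0.2, -0.1, 0.7]
finger_gap: 50.3
```

```bash
python3 - <<'E'
from h import *
s=readout.sense();print(s['tool_pos'],s['tcp_rot'],s['ft_force'],s['joint_pos'].round(1))
b=snap('scene','scene3.png')
cv2.imwrite('pics/n.png',cv2.resize(b['image'][220:420,190:480],(790,545),interpolation=cv2.INTER_CUBIC))
E
```

```text
[480.34936735  27.04313982 118.93808793] [-90.40807602  -0.73017591  -7.3409038 ] [-0.15842497 -0.12467322  0.70314198] [ -2.5  -7.  111.8  -0.5  74.5 -85.1]
```

View pics/n.png

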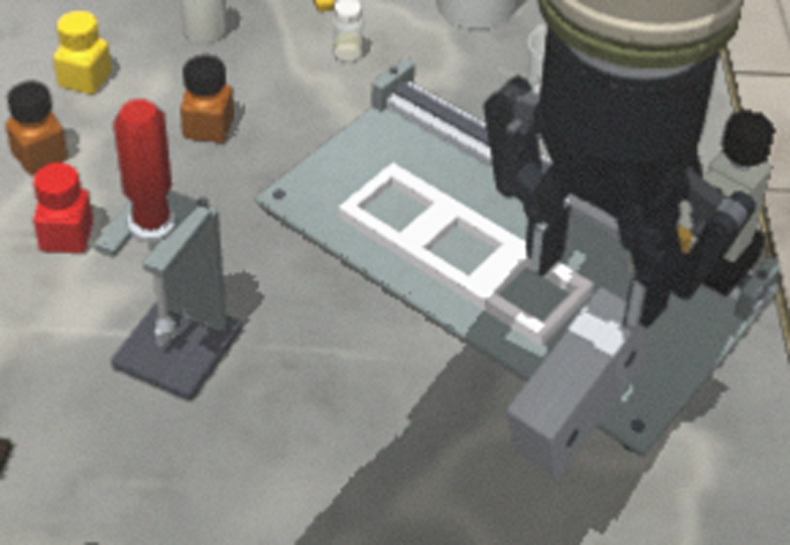

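```bash
python3 - <<'E'
from h import *
b=load('scene')
for u in((510,409),(557,443)): print(atz(b,np.array(u)*290/790+[189.7,219.7],72).round(1))
E
```

```text
[425.5  40.1  72. ]
[420.4  10.4  72. ]
```

>>> {"op": "move_arm", "data": {
  "motion": "-0.8 -0.5 0 0.4 0.7 0;-0.8 -0.5 -3 0.4 0.7 0;-0.8 -0.5 -6 0.4 0.7 0;-0.8 -0.5 -7.8 0.4 0.7 0;-0.8 -0.5 -7.8 0.4 0.7 0"
}}

```text
time: 40.65
tool_pos: [466.1, 22.1, 33.8]
tcp_rot: [-90.2, 0.4, -7.4]
ft_force: [-0.5, -0.1, -0.4]
finger_gap: 50.1
```

>>> {"op": "move_arm", "data": {
  "motion": "0 0 0 0 0 0;0 0 0 0 0 0;0 0 0 0 0 0;0 0 0 0 0 0;0 0 0 0 0 0;0 0 0 0 0 0",
  "fingers": 1,
  "squeeze": 110
}}

```text
time: 41.15
tool_pos: [471.9, 22.1, 39.9]
tcp_rot: [-90.1, -0.1, -7.3]
ft_force: [-4.4, 1.9, 7.7]
finger_gap: 28.8
```

>>> {"op": "move_arm", "data": {
  "motion": "-1 0.1 0.6 0 0 0;-3 0.4 1 0 0 0;-3 0.4 1 0 0 0"
}}

```text
time: 41.4
tool_pos: [438.5, 26.3, 48.2]
tcp_rot: [-90.2, 0.1, -7.3]
ft_force: [-1.8, -0.4, -4.2]
finger_gap: 28.3
```

>>> {"op": "move_arm", "data": {
  "motion": "-1 0 2 0 0 0;-4.2 3 2 0 0 0;-4.2 7 2 0 0 0;-4.2 7 2 0 0 0;-4.2 7 2 0 0 0;-4.2 7 -0.5 0 0 0;-4.2 7 -1.2 0 0 0;-4.2 7 -1.2 0 0 0"
}}

```text
time: 42.07
tool_pos: [401.3, 94.9, 37.0]
tcp_rot: [-90.2, -0.2, -7.4]
ft_force: [2.3, -1.0, 0.3]
finger_gap: 28.5
```

>>> {"op": "move_arm", "data": {
  "motion": "0 0 -0.4 0 0 0;0 0 -0.7 0 0 0;0 0 -0.7 0 0 0"
}}

```text
time: 42.32
tool_pos: [405.8, 95.2, 34.5]
tcp_rot: [-90.1, -0.7, -7.4]
ft_force: [3.4, -2.8, 26.0]
finger_gap: 28.2
```

>>> {"op": "move_arm", "data": {
  "motion": "0 0 -0.3 0 0 0;0 0 -0.3 0 0 0;0 0 -0.3 0 0 0"
}}

```text
time: 42.57
tool_pos: [408.1, 95.1, 33.1]
tcp_rot: [-90.0, -0.9, -7.4]
ft_force: [6.4, -4.9, 30.8]
finger_gap: 28.3
```

>>> {"op": "move_arm", "data": {
  "motion": "0 0 0 0 0 0;0 0 0 0 0 0;0 0 0 0 0 0;0 0 0 0 0 0;0 0 5 0 0 0;0 0 10 0 0 0;-2 12 16 0 0 0;-2 18 16 0 0 0;-2 18 16 0 0 0",
  "fingers": 5.5
}}

```text
time: 43.32
tool_pos: [385.7, 209.2, 162.3]
tcp_rot: [-90.1, -0.1, -7.5]
ft_force: [1.0, 0.1, -0.3]
finger_gap: 54.8
```

```bash
python3 - <<'E'
from h import *
s=readout.sense();print(s['tool_pos'],s['tcp_rot'],s['ft_force'],s['joint_pos'].round(1))
b=snap('scene','scene4.png');a=snap('top','top4.png')
cs=lambda im,x,y,w,h,W,H:cv2.resize(im[y:y+h,x:x+w],(W,H),interpolation=cv2.INTER_CUBIC)
# silent check: segment amber & caps in top ; bright block top
hsv=cv2.cvtColor(a['image'],cv2.COLOR_BGR2HSV)
m=cv2.inRange(hsv,(5,120,60),(16,255,210)); n,l,st,c=cv2.connectedComponentsWithStats(m)
print([(st[i].tolist(),c[i].round(1).tolist()) for i in range(1,n) if st[i,4]>25])
hsv=cv2.cvtColor(b['image'],cv2.COLOR_BGR2HSV)
m=cv2.inRange(hsv,(5,120,50),(16,255,210)); n,l,st,c=cv2.connectedComponentsWithStats(m)
print([(st[i].tolist(),c[i].round(1).tolist()) for i in range(1,n) if st[i,4]>25])
g=np.hstack([cs(b['image'],290,300,130,110,520,440),cs(a['image'],360,270,70,110,280,440)])
cv2.imwrite('pics/blk.png',g)
E
```

```text
[385.65042094 209.21882488 162.33316943] [-9.01216698e+01 -6.93029462e-02 -7.51805426e+00] [ 0.98249393  0.1127367  -0.33292199] [ 2.190e+01 -1.600e+01  1.148e+02 -1.000e-01  8.120e+01 -6.060e+01]
[([128, 41, 94, 93, 4253], [175.5, 87.3]), ([301, 84, 22, 20, 86], [311.4, 93.5]), ([90, 106, 16, 14, 30], [96.8, 112.8]), ([256, 241, 14, 17, 73], [264.1, 250.8]), ([219, 283, 14, 16, 81], [226.8, 290.1]), ([222, 403, 18, 9, 31], [231.2, 407.1])]
[([283, 114, 50, 37, 1002], [303.8, 131.3]), ([384, 192, 28, 6, 87], [397.6, 194.6]), ([265, 257, 8, 8, 26], [268.4, 260.8]), ([193, 261, 21, 23, 318], [203.3, 271.9]), ([88, 367, 66, 20, 339], [124.9, 375.6])]
```

```bash
python3 - <<'E'
from h import *
for f in('scene0.png','scene2.png','scene3.png','scene4.png','top0.png','top2.png','top4.png'):
    im=cv2.imread('pics/'+f); hsv=cv2.cvtColor(im,cv2.COLOR_BGR2HSV)
    m=cv2.inRange(hsv,(0,150,60),(4,255,255))|cv2.inRange(hsv,(174,150,60),(180,255,255))
    n,l,st,c=cv2.connectedComponentsWithStats(m)
    print(f,[(st[i].tolist(),c[i].round(1).tolist()) for i in range(1,n) if st[i,4]>40 and c[i][1]>220])
E
```

```text
scene0.png [([40, 221, 13, 14, 77], [45.6, 225.6]), ([232, 257, 19, 47, 601], [241.7, 277.4]), ([203, 279, 20, 33, 542], [211.8, 296.1])]
scene2.png [([40, 221, 13, 10, 74], [45.7, 225.0]), ([233, 257, 19, 47, 571], [241.7, 277.3]), ([203, 279, 20, 33, 536], [211.7, 296.0])]
scene3.png [([40, 221, 13, 11, 81], [45.7, 225.2]), ([233, 257, 18, 47, 563], [241.6, 276.0]), ([203, 279, 20, 33, 531], [211.7, 296.1])]
scene4.png [([40, 221, 13, 10, 81], [45.9, 225.2]), ([222, 254, 27, 48, 457], [234.0, 278.7]), ([203, 279, 20, 33, 544], [211.9, 296.1])]
top0.png [([245, 304, 19, 18, 209], [253.8, 312.6]), ([53, 323, 11, 12, 71], [58.2, 329.0]), ([301, 338, 13, 12, 120], [307.3, 343.6])]
top2.png [([245, 304, 19, 18, 209], [253.7, 312.6]), ([53, 323, 11, 12, 77], [58.2, 328.8])]
top4.png [([245, 304, 19, 18, 206], [253.7, 312.7]), ([53, 323, 11, 12, 79], [58.0, 328.5]), ([275, 336, 16, 14, 97], [280.5, 342.1])]
```

>>> {"op": "move_arm", "data": {
  "motion": "0 -1 0 0 0 0;0 -2 0 0 0 0;0 -3 0 0 0 0;0 -4 0 0 0 0;0 -5 0 0 0 0;0 -6 0 0 0 0;0 -7 0 0 0 0;0 -7 0 0 0 0"
}}

```text
time: 44.08
tool_pos: [385.5, 136.4, 160.9]
tcp_rot: [-90.2, -0.0, -7.5]
ft_force: [0.2, 0.5, -0.3]
finger_gap: 55.2
```

```bash
python3 - <<'E'
from h import *
print(readout.sense()['tool_pos'])
snap('scene','scene5.png');snap('top','top5.png')
for f in('scene5.png','top5.png'):
    im=cv2.imread('pics/'+f); hsv=cv2.cvtColor(im,cv2.COLOR_BGR2HSV)
    m=cv2.inRange(hsv,(0,150,60),(4,255,255))|cv2.inRange(hsv,(174,150,60),(180,255,255))
    n,l,st,c=cv2.connectedComponentsWithStats(m)
    print(f,[(st[i].tolist(),c[i].round(1).tolist()) for i in range(1,n) if st[i,4]>40 and c[i][1]>220])
E
```

```text
[385.54340304 136.44908267 160.85874859]
scene5.png [([207, 249, 38, 50, 779], [225.7, 272.8]), ([203, 279, 20, 33, 540], [211.8, 296.1])]
top5.png [([246, 304, 18, 18, 208], [253.8, 312.6]), ([53, 323, 12, 12, 77], [58.2, 328.7]), ([275, 338, 32, 12, 285], [288.9, 343.0])]
```

```bash
python3 - <<'E'
from h import *
s=snap('scene','scene6.png');a=snap('top','top6.png')
cs=lambda im,x,y,w,h,W,H:cv2.resize(im[y:y+h,x:x+w],(W,H),interpolation=cv2.INTER_CUBIC)
L=cs(s['image'],190,235,110,125,440,500); R1=cs(s['image'],290,310,140,100,350,250); R2=cs(a['image'],255,280,140,100,350,250)
cv2.imwrite('pics/last.png',np.hstack([L,np.vstack([R1,R2])]))
E
```

```text
(no output)
```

View pics/last.png

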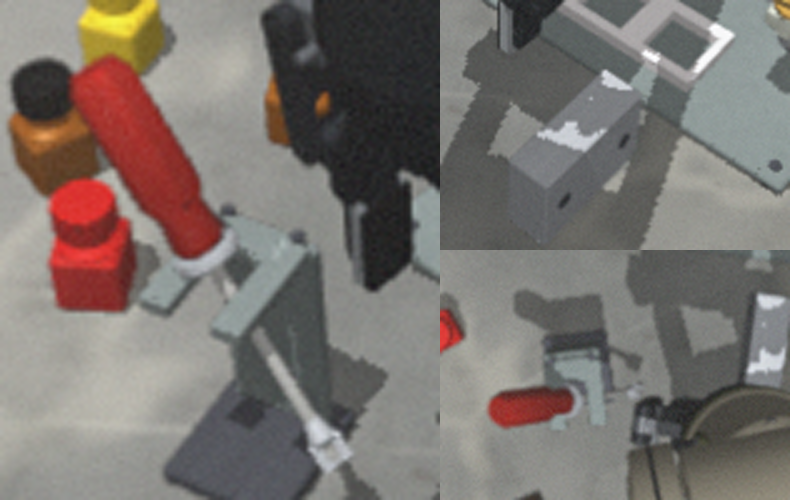

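```bash
python3 - <<'E'
from h import *
s=load('scene');a=load('top')
L=lambda u:np.array(u)/4+[189.6,234.6]
T=lambda u:(np.array(u)-[440,250])/2.5+[254.7,279.7]
P={}
for n,l,t in(('htop',(100,82),(500,406)),('collar',(206,255),(575,402)),('blade',(330,450),(633,392))):
    P[n],e=tri(s,L(l),a,T(t)); print(n,P[n].round(1),round(e,1))
d=P['htop']-P['blade'];print(np.linalg.norm(d),d/np.linalg.norm(d),np.degrees(np.arctan2(np.hypot(*d[:2]),d[2])))
print(readout.sense()['joint_pos'].round(1))
E
```

```text
htop [392.8 298.4 182.4] 1.1
collar [388.2 248.8 126.3] 2.3
blade [388.9 201.4  47. ] 3.9
166.5937111521471 [0.02286842 0.58209136 0.81280175] 35.62941974203773
[ 1.27e+01 -2.11e+01  1.19e+02 -1.00e-01  8.22e+01 -6.99e+01]
```

>>> {"op": "move_arm", "data": {
  "motion": "0 0 12 0 0 -70;0 0 12 0 0 -70;0 0 12 0 0 -70;0.6 18.7 12 0 0 -70;0.6 18.7 12 0 0 -70;0.6 18.7 12 0 0 -70;0.6 18.7 12 0 0 -70;0.6 18.7 12 0 0 -70;0.6 18.7 12 0 0 -70;0.6 18.7 12 0 0 -70",
  "fingers": 7
}}

```text
time: 45.12
tool_pos: [390.3, 328.6, 280.0]
tcp_rot: [-90.2, 0.0, -74.8]
ft_force: [0.5, -0.4, -1.2]
finger_gap: 70.1
```

```bash
python3 - <<'E'
from h import *
s=readout.sense();print(s['tool_pos'],s['tcp_rot'],s['joint_pos'].round(1))
E
```

```text
[390.32514177 328.57164695 279.9744114 ] [-9.02494536e+01  1.11669319e-02 -7.48201805e+01] [34.3 -7.2 94.9  0.1 92.5 19.1]
```

>>> {"op": "move_arm", "data": {
  "motion": "0.1 0 0 0 0 -14;0.1 0 0 0 0 -14;0.1 0 0 0 0 -14"
}}

```text
time: 45.37
tool_pos: [392.0, 326.4, 280.6]
tcp_rot: [-90.2, -0.0, -89.0]
ft_force: [-0.3, 0.1, -0.1]
finger_gap: 70.0
```

>>> {"op": "move_arm", "data": {
  "motion": "0 0 0 -36 0 0;0 0 0 -36 0 0;0 0 0 -36 0 0;0 0 0 -36 0 0;0 0 -2 -36 0 0;0 -0.4 -4 -36 0 0;0 -0.4 -5.7 -36 0 0;0 -0.4 -5.7 -36 0 0;0 -0.4 -5.7 -36 0 0"
}}

```text
time: 46.12
tool_pos: [391.9, 321.5, 223.1]
tcp_rot: [-91.3, -36.1, -88.1]
ft_force: [0.5, -0.4, 0.1]
finger_gap: 69.9
```

```bash
python3 - <<'E'
from h import *
from scipy.spatial.transform import Rotation as R
s=readout.sense();print(s['tool_pos'],s['tcp_rot'],s['joint_pos'].round(1))
M=R.from_euler('xyz',s['tcp_rot'],degrees=True).as_matrix();print('approach',M[:,1].round(2),'jaw',M[:,2].round(2))
# driver check: axis endpoints by red blob main axis in both views
for n in('scene','top'):
    im=snap(n)['image'];hsv=cv2.cvtColor(im,cv2.COLOR_BGR2HSV)
    m=cv2.inRange(hsv,(0,150,60),(4,255,255))|cv2.inRange(hsv,(174,150,60),(180,255,255))
    k,l,st,c=cv2.connectedComponentsWithStats(m)
    print(n,[(st[i].tolist(),c[i].round(1).tolist()) for i in range(1,k) if st[i,4]>40 and c[i][1]>240])
E
```

```text
[391.8905553  321.47166952 223.14562643] [-91.31414425 -36.08532492 -88.12685245] [ 49.3  20.   79.  -23.7 108.5  45.8]
approach [-0.   -0.59 -0.81] jaw [ 1.    0.02 -0.02]
scene [([208, 250, 37, 49, 774], [225.9, 273.0]), ([202, 280, 21, 33, 561], [212.0, 296.5])]
top [([245, 304, 19, 14, 179], [254.3, 311.3]), ([275, 337, 32, 13, 266], [287.9, 342.6])]
```

>>> {"op": "move_arm", "data": {
  "motion": "0 -2 -2.75 0 0 0;0 -4 -5.5 0 0 0;0 -5.3 -7.2 0 0 0;0 -5.3 -7.2 0 0 0;0 -5.3 -7.2 0 0 0"
}}

```text
time: 46.63
tool_pos: [392.8, 268.4, 153.6]
tcp_rot: [-91.0, -35.9, -88.5]
ft_force: [0.9, -0.2, 1.0]
finger_gap: 70.0
```

>>> {"op": "move_arm", "data": {
  "motion": "0 0 0 0 0 0;0 0 0 0 0 0;0 0 0 0 0 0;0 0 0 0 0 0;0 0 0 0 0 0;0 0 0 0 0 0",
  "fingers": 1,
  "squeeze": 60
}}

```text
time: 47.13
tool_pos: [393.3, 269.6, 153.1]
tcp_rot: [-90.9, -35.9, -88.5]
ft_force: [0.8, 3.8, 5.9]
finger_gap: 24.8
```

>>> {"op": "move_arm", "data": {
  "motion": "0 -0.1 0.5 6 0 0;0 -0.5 0.7 12 0 0;0 -0.9 0.8 18 0 0;0 -1.3 0.8 24 0 0;0 -1.8 0.8 30 0 0;0 -2.2 0.8 36 0 0;0 -2.2 0.8 36 0 0;0 -2.2 0.8 36 0 0"
}}

```text
time: 47.8
tool_pos: [392.6, 245.0, 160.1]
tcp_rot: [-90.1, -0.1, -88.9]
ft_force: [0.4, 0.5, -1.4]
finger_gap: 24.7
```

```bash
python3 - <<'E'
from h import *
from scipy.spatial.transform import Rotation as R
s=readout.sense();print(s['tool_pos'],s['tcp_rot'],s['ft_force'],s['wrist_torque'],s['joint_pos'].round(1))
for n in('scene','top'):
    im=snap(n)['image'];hsv=cv2.cvtColor(im,cv2.COLOR_BGR2HSV)
    m=cv2.inRange(hsv,(0,150,60),(4,255,255))|cv2.inRange(hsv,(174,150,60),(180,255,255))
    k,l,st,c=cv2.connectedComponentsWithStats(m)
    print(n,[(st[i].tolist(),c[i].round(1).tolist()) for i in range(1,k) if st[i,4]>20 and c[i][1]>240])
E
```

```text
[392.61381583 245.02043823 160.11020001] [-9.01329861e+01 -5.41451571e-02 -8.89499132e+01] [ 0.44204346  0.52661274 -1.36204745] [ 0.0100527  -0.07274291 -0.06630768] [ 25.6 -11.6 111.4   0.   80.4  24.6]
scene [([239, 253, 13, 47, 355], [246.1, 276.2]), ([203, 279, 20, 33, 548], [211.9, 296.2])]
top [([246, 304, 18, 18, 208], [253.8, 312.7]), ([53, 323, 11, 12, 83], [58.1, 328.6])]
```

>>> {"op": "move_arm", "data": {
  "motion": "0.1 0.2 -0.3 0 0 0;0.1 0.2 -0.5 0 0 0;0.1 0.2 -0.5 0 0 0"
}}

```text
time: 48.15
tool_pos: [392.7, 249.4, 153.8]
tcp_rot: [-90.3, -0.1, -88.6]
ft_force: [0.4, 0.6, -1.4]
finger_gap: 24.6
```

>>> {"op": "move_arm", "data": {
  "motion": "0 0 -0.2 0 0 0;0 0 -0.2 0 0 0;0 0 -0.2 0 0 0"
}}

```text
time: 48.4
tool_pos: [393.2, 248.7, 152.6]
tcp_rot: [-90.2, -0.0, -88.7]
ft_force: [-0.3, -0.2, -0.7]
finger_gap: 24.6
```

>>> {"op": "move_arm", "data": {
  "motion": "0 0 -0.2 0 0 0;0 0 -0.2 0 0 0;0 0 -0.2 0 0 0"
}}

```text
time: 48.65
tool_pos: [393.7, 248.8, 151.3]
tcp_rot: [-90.1, 0.0, -88.7]
ft_force: [-1.1, 0.4, 3.6]
finger_gap: 24.9
```

>>> {"op": "move_arm", "data": {
  "motion": "0 0 -0.05 0 0 0;0 0 -0.05 0 0 0"
}}

```text
time: 48.82
tool_pos: [393.7, 248.8, 151.3]
tcp_rot: [-90.1, 0.0, -88.7]
ft_force: [-3.2, -0.6, 6.0]
finger_gap: 24.6
```

>>> {"op": "move_arm", "data": {
  "motion": "0 0 0 0 0 0;0 0 0 0 0 0;0 0 0 0 0 0;0 0 0 0 0 0;0 0 3 0 0 0;0 0 7 0 0 0;0 0 11 0 0 0;0 0 14 0 0 0;0 0 14 0 0 0",
  "fingers": 6.5
}}

```text
time: 49.57
tool_pos: [396.0, 249.8, 298.3]
tcp_rot: [-89.6, 0.3, -88.7]
ft_force: [1.4, 1.5, 0.9]
finger_gap: 64.8
```

>>> {"op": "move_arm", "data": {
  "motion": "4 10 0 0 0 0;4 10 0 0 0 0;4 10 0 0 0 0;4 10 0 0 0 0"
}}

```text
time: 49.9
tool_pos: [433.8, 351.8, 288.6]
tcp_rot: [-90.2, 0.0, -88.6]
ft_force: [-0.1, -0.5, 0.2]
finger_gap: 65.5
```

```bash
python3 - <<'E'
from h import *
s=readout.sense();print(s['tool_pos'],s['tcp_rot'],s['ft_force'],s['joint_pos'].round(1))
for n in('scene','top'):
    im=snap(n,n+'7.png')['image'];hsv=cv2.cvtColor(im,cv2.COLOR_BGR2HSV)
    m=cv2.inRange(hsv,(0,150,60),(4,255,255))|cv2.inRange(hsv,(174,150,60),(180,255,255))
    k,l,st,c=cv2.connectedComponentsWithStats(m)
    print(n,[(st[i].tolist(),c[i].round(1).tolist()) for i in range(1,k) if st[i,4]>20 and c[i][1]>240])
E
```

```text
[433.84304189 351.81661936 288.604609  ] [-9.02393181e+01  2.20938542e-02 -8.86159858e+01] [-0.08158439 -0.50543421  0.18596477] [33.7  0.2 86.9  0.1 93.1 32.3]
scene [([232, 256, 19, 46, 582], [241.4, 276.7]), ([203, 279, 20, 33, 541], [211.8, 296.1])]
top [([245, 304, 19, 18, 212], [253.8, 312.6]), ([53, 323, 12, 12, 80], [58.0, 328.5]), ([300, 338, 12, 12, 104], [305.7, 342.9])]
```

```bash
cat > jar.py <<'E'
from h import *
from scipy.optimize import minimize
from scipy.spatial.transform import Rotation as R
F=4
def amber(im):
    h=cv2.cvtColor(im,cv2.COLOR_BGR2HSV); return cv2.inRange(h,(4,110,35),(17,255,215))
def hull(s,P,o,sz):
    q=cv2.convexHull(((proj(s,P)-o+.5)*F).astype(np.float32).round().astype(np.int32))
    m=np.zeros(sz,np.uint8); cv2.fillConvexPoly(m,q,1); return m
def fitjar(views,p0,cap=57,wc=1):
    V=np.array([(x,y,z) for x in(-16,16) for y in(-16,16) for z in(0,32)],float)
    t=np.linspace(0,2*np.pi,24)
    C=np.vstack([np.c_[14*np.cos(t),14*np.sin(t),0*t+z] for z in(36,cap)])
    D=[]
    for s in views:
        c=proj(s,[p0[0],p0[1],28])[0]; o=(c-24).astype(int)
        crop=s['image'][o[1]:o[1]+48,o[0]:o[0]+48]
        m=cv2.resize(amber(crop),None,fx=F,fy=F,interpolation=cv2.INTER_LINEAR)>127
        D.append((s,o,m.astype(np.uint8)))
    def cost(p,full=False):
        e=0
        for i,(s,o,m) in enumerate(D):
            off=np.array([p[3+2*i],p[4+2*i]]) if len(p)>3 else 0
            B=hull(s,R.from_euler('z',p[2],degrees=True).apply(V)+[p[0],p[1],0],o-off,m.shape)
            K=hull(s,C+[p[0],p[1],0],o-off,m.shape)
            b=B&(1-K)
            e+=1-(b&m).sum()/max(1,(b|m).sum())
        return e
    best=None
    for y0 in range(-45,45,10):
        r=minimize(cost,[*p0,y0],method='Nelder-Mead',options=dict(initial_simplex=[[p0[0],p0[1],y0],[p0[0]+5,p0[1],y0],[p0[0],p0[1]+5,y0],[p0[0],p0[1],y0+9]],maxiter=150))
        if best is None or r.fun<best.fun: best=r
    return best.x.round(1),round(best.fun,3)
E
python3 - <<'E'
from jar import *
a=load('top');b=load('scene')
A=dict(a);B=dict(b);A['image']=cv2.imread('pics/top0.png');B['image']=cv2.imread('pics/scene0.png')
for n,p in(('A',(568,354)),('B',(479,433))):
    print(n,fitjar([B,A],p),fitjar([B],p),fitjar([A],p))
def blobs(im,n):
    k,l,st,c=cv2.connectedComponentsWithStats(amber(im)); print(n,[(st[i].tolist(),c[i].round(1).tolist()) for i in range(1,k) if st[i,4]>30 and c[i][1]>220 and 190<c[i][0]<290])
for f in('scene0','scene2','scene4','scene7','top0','top2','top4','top7'): blobs(cv2.imread(f'pics/{f}.png'),f)
E
```

```text
A (array([569.6, 359.3, -58.9]), np.float64(0.553)) (array([571.4, 359.3, -55.7]), np.float64(0.155)) (array([569.6, 359.8,  23.8]), np.float64(0.357))
B (array([478.7, 440.2, -22.7]), np.float64(0.605)) (array([482.1, 440.3, -32.1]), np.float64(0.16)) (array([478.3, 440.6, -17.4]), np.float64(0.336))
scene0 [([256, 251, 20, 21, 302], [265.6, 261.7]), ([192, 261, 22, 23, 322], [203.2, 271.8])]
scene2 [([256, 251, 19, 21, 305], [265.6, 261.7]), ([192, 261, 22, 23, 323], [203.2, 271.9])]
scene4 [([192, 261, 22, 23, 324], [203.2, 271.9])]
scene7 [([256, 251, 20, 21, 317], [265.6, 261.7]), ([192, 261, 22, 23, 325], [203.2, 271.9])]
top0 [([256, 241, 15, 17, 76], [264.2, 250.8]), ([219, 282, 14, 17, 89], [226.6, 289.9]), ([219, 390, 51, 24, 210], [247.0, 401.5])]
top2 [([256, 241, 15, 18, 79], [264.1, 250.8]), ([219, 282, 13, 18, 86], [226.4, 290.0])]
top4 [([256, 241, 14, 17, 78], [264.1, 250.7]), ([218, 282, 15, 17, 90], [226.4, 289.8]), ([219, 400, 30, 14, 115], [234.5, 406.4])]
top7 [([256, 241, 15, 18, 90], [263.9, 251.3])]
```

```bash
python3 - <<'E'
from jar import *
a=load('top');b=load('scene')
A=dict(a);B=dict(b);A['image']=cv2.imread('pics/top0.png');B['image']=cv2.imread('pics/scene0.png')
for n,ta,sb in(('A',(260,248),(265,246)),('B',(221,290),(201,258))):
    o=[]
    for S,c in((A,ta),(B,sb)):
        x,y=c[0]-11,c[1]-11
        g=S['image'][y:y+22,x:x+22].max(2)
        m=(g<62).astype(np.uint8); k,l,st,cc=cv2.connectedComponentsWithStats(m)
        i=1+np.argmax(st[1:,4]); q=st[i]; bb=(x+q[0]+(q[2]-1)/2,y+q[1]+(q[3]-1)/2); cen=cc[i]+[x,y]
        o.append(cen); print(n,'bbox',q.tolist(),bb,'cen',cen.round(1))
    print(tri(A,o[0],B,o[1]), atz(A,o[0],50),atz(B,o[1],50))
    for z in (48,): print('pred cap box', [ (lambda q:(q.min(0).round(1),q.max(0).round(1)))(proj(S,np.vstack([np.c_[14*np.cos(t:=np.linspace(0,6.28,24)),14*np.sin(t),0*t+zz] for zz in(42,58)])+[570,359,0])) for S in(A,B)])
E
```

```text
A bbox [6, 6, 3, 5, 6] (np.float64(256.0), np.float64(245.0)) cen [255.7 245. ]
A bbox [4, 6, 15, 14, 177] (np.float64(265.0), np.float64(247.5)) cen [264.8 247.5]
(array([576.42665739, 365.13814979,  36.65856741]), np.float64(3.0837361333084248)) [574.37241209 364.28724589  50.        ] [565.35714553 353.31012077  50.        ]
pred cap box [(array([250.8, 240.1]), array([265.3, 254. ])), (array([256.2, 237.1]), array([271.6, 253.1]))]
B bbox [13, 7, 4, 7, 9] (np.float64(224.5), np.float64(289.0)) cen [225.  288.4]
B bbox [3, 3, 16, 15, 182] (np.float64(200.5), np.float64(257.0)) cen [200.5 257.3]
(array([479.93867273, 429.55536926,  49.5798603 ]), np.float64(9.375895841214001)) [483.07808418 425.87960787  50.        ] [477.10240061 433.31121955  50.        ]
pred cap box [(array([250.8, 240.1]), array([265.3, 254. ])), (array([256.2, 237.1]), array([271.6, 253.1]))]
```

>>> {"op": "move_arm", "data": {
  "motion": "13.4 0.4 -17.5 0 0 25.6;13.4 0.4 -17.5 0 0 25.6;13.4 0.4 -17.5 0 0 25.6;13.4 0.4 -17.5 0 0 25.6;13.4 0.4 -17.5 0 0 25.6;13.4 0.4 -17.5 0 0 25.6;13.4 0.4 -17.5 0 0 25.6;13.4 0.4 -17.5 0 0 25.6",
  "fingers": 6.2
}}

```text
time: 50.67
tool_pos: [567.0, 351.6, 115.5]
tcp_rot: [-90.2, 0.0, -63.2]
ft_force: [0.0, -0.4, 1.1]
finger_gap: 62.1
```

```bash
python3 - <<'E'
from h import *
s=readout.sense();print(s['tool_pos'],s['tcp_rot'],s['ft_force'],s['joint_pos'].round(1))
E
```

```text
[566.99889221 351.62998662 115.53761284] [-9.02311884e+01  1.02636580e-02 -6.32132734e+01] [ 0.03554039 -0.41099124  1.12920681] [27.4 22.2 80.2  0.  77.8  0.6]
```

>>> {"op": "move_arm", "data": {
  "motion": "0.1 0.35 -3 0 0 0;0.1 0.35 -5.5 0 0 0;0.1 0.35 -5.5 0 0 0;0.1 0.35 -5.5 0 0 0"
}}

```text
time: 51.0
tool_pos: [567.5, 356.2, 61.9]
tcp_rot: [-90.2, 0.0, -63.1]
ft_force: [0.5, -1.2, 0.9]
finger_gap: 61.9
```

>>> {"op": "move_arm", "data": {
  "motion": "0 0 -2.5 0 0 0;0 0 -4.6 0 0 0;0 0 -4.6 0 0 0"
}}

```text
time: 51.25
tool_pos: [567.2, 355.7, 13.8]
tcp_rot: [-90.3, 0.0, -63.1]
ft_force: [-1.4, 0.1, -1.9]
finger_gap: 61.7
```

>>> {"op": "move_arm", "data": {
  "motion": "0 0 0 0 0 0;0 0 0 0 0 0;0 0 0 0 0 0;0 0 0 0 0 0;0 0 0 0 0 0;0 0 0 0 0 0",
  "fingers": 2,
  "squeeze": 40
}}

```text
time: 51.75
tool_pos: [570.4, 357.2, 18.2]
tcp_rot: [-89.9, 0.0, -63.1]
ft_force: [-2.8, 0.2, 7.8]
finger_gap: 30.8
```

```bash
python3 - <<'E'
from h import *
s=readout.sense();print(s['tool_pos'],s['tcp_rot'],s['ft_force'],s['joint_pos'].round(1))
E
```

```text
[570.44451344 357.22075014  18.17345378] [-8.98704139e+01  1.59388708e-02 -6.31323064e+01] [-2.77738214  0.16567138  7.8362774 ] [27.7 28.7 82.6  0.  68.5  0.8]
```

>>> {"op": "move_arm", "data": {
  "motion": "0 0 0 0 0 0;0 0 0 0 0 0;0 0 0 0 0 0;0 0 0 0 0 0",
  "fingers": 6.8
}}

```text
time: 52.08
tool_pos: [568.5, 356.1, 14.7]
tcp_rot: [-90.1, 0.0, -63.1]
ft_force: [-0.8, -0.2, -0.3]
finger_gap: 67.7
```

>>> {"op": "move_arm", "data": {
  "motion": "0.2 0.1 0.2 0 0 70;0.2 0.1 0.2 0 0 70;0.2 0.1 0.2 0 0 70;0.2 0.1 0.2 0 0 70;0.2 0.1 0.2 0 0 70;0.2 0.1 0.2 0 0 70;0.2 0.1 0.2 0 0 70;0.2 0.1 0.2 0 0 70;0.2 0.1 0.2 0 0 70;0.2 0.1 0.2 0 0 70"
}}

```text
time: 52.92
tool_pos: [570.3, 357.0, 16.2]
tcp_rot: [-90.2, 0.0, 7.2]
ft_force: [-0.6, -0.3, -0.3]
finger_gap: 68.2
```

>>> {"op": "move_arm", "data": {
  "motion": "0 0 0 0 0 20;0 0 0 0 0 20;0 0 0 0 0 20;0 0 0 0 0 20"
}}

```text
time: 53.25
tool_pos: [570.3, 357.0, 16.2]
tcp_rot: [-90.1, 0.0, 27.1]
ft_force: [-0.1, 0.2, 0.4]
finger_gap: 68.0
```

>>> {"op": "move_arm", "data": {
  "motion": "0 0 0 0 0 0;0 0 0 0 0 0;0 0 0 0 0 0;0 0 0 0 0 0;0 0 0 0 0 0;0 0 0 0 0 0",
  "fingers": 2
}}

```text
time: 53.75
tool_pos: [570.6, 357.2, 16.6]
tcp_rot: [-90.1, -0.0, 26.8]
ft_force: [0.6, -0.0, 2.6]
finger_gap: 31.0
```

```bash
python3 - <<'E'
from h import *
s=readout.sense();print(s['tool_pos'],s['tcp_rot'],s['ft_force'],s['joint_pos'].round(1))
E
```

```text
[570.59797029 357.15347215  16.59181523] [-9.01492956e+01 -1.51433254e-02  2.68226724e+01] [ 0.61435938 -0.03036803  2.5927442 ] [ 27.8  28.9  82.5  -0.2  68.5 -89. ]
```

>>> {"op": "move_arm", "data": {
  "motion": "0 0 4 0 0 0;0 0 8 0 0 0;-0.8 -16.2 8 0 0 -34.1;-0.8 -16.2 8 0 0 -34.1;-0.8 -16.2 8 0 0 -34.1;-0.8 -16.2 8 0 0 -34.1;-0.8 -16.2 8 0 0 -34.1;-0.8 -16.2 5 0 0 -34.1;-0.8 -16.2 4 0 0 -34.1;-0.8 -16.2 4 0 0 -34.1"
}}

```text
time: 54.58
tool_pos: [559.1, 194.2, 52.3]
tcp_rot: [-90.3, 0.4, -7.2]
ft_force: [-0.6, 0.5, -1.8]
finger_gap: 30.8
```

```bash
python3 - <<'E'
from h import *
s=readout.sense();print(s['tool_pos'],s['tcp_rot'],s['ft_force'],s['joint_pos'].round(1))
# refit the rack from current images: white mask corners
for n in('scene','top'): snap(n,n+'8.png')
E
```

```text
[559.11784155 194.15169357  52.34887715] [-90.30372086   0.40579044  -7.22168625] [-0.57332455  0.47976247 -1.79119532] [ 14.3  15.5  95.6  -0.1  69.4 -68.5]
```

>>> {"op": "move_arm", "data": {
  "motion": "0 0 0 0.3 0 0;0 0 0 0.3 0 0;0 0 0 0.3 0 0"
}}

```text
time: 54.93
tool_pos: [563.2, 195.6, 57.6]
tcp_rot: [-89.8, -0.1, -7.2]
ft_force: [-1.0, 0.8, -1.1]
finger_gap: 31.4
```

Lower to TCP ~36 (jar bottom ~19, rack top 22), then seat.

>>> {"op": "move_arm", "data": {
  "motion": "-0.1 0 -1 0 0 0;-0.1 0 -1.7 0 0 0;-0.1 0 -1.7 0 0 0;-0.1 0 -1.7 0 0 0"
}}

```text
time: 55.27
tool_pos: [560.4, 194.9, 38.1]
tcp_rot: [-89.9, 0.2, -7.2]
ft_force: [-0.3, -1.1, -1.3]
finger_gap: 31.0
```

>>> {"op": "move_arm", "data": {
  "motion": "0 0 -0.3 0 0 0;0 0 -0.5 0 0 0;0 0 -0.5 0 0 0"
}}

```text
time: 55.52
tool_pos: [561.2, 195.0, 33.9]
tcp_rot: [-89.9, 0.1, -7.2]
ft_force: [0.3, 1.0, -1.2]
finger_gap: 31.1
```

>>> {"op": "move_arm", "data": {
  "motion": "0 0 -0.4 0 0 0;0 0 -0.4 0 0 0;0 0 -0.4 0 0 0"
}}

```text
time: 55.77
tool_pos: [561.2, 195.0, 30.1]
tcp_rot: [-89.9, 0.1, -7.2]
ft_force: [-0.4, -0.5, -2.0]
finger_gap: 31.2
```

```bash
python3 - <<'E'
from h import *
s=readout.sense();print(s['tool_pos'],s['tcp_rot'],s['ft_force'],s['joint_pos'].round(1))
E
```

```text
[561.19174277 194.99726706  30.0945728 ] [-8.98642603e+01  7.64855843e-02 -7.23805094e+00] [-0.44279557 -0.4852897  -2.01735667] [ 14.1  17.1  96.3   0.2  66.7 -68.7]
```

>>> {"op": "move_arm", "data": {
  "motion": "0 0 -0.15 0 0 0;0 0 -0.15 0 0 0;0 0 -0.15 0 0 0"
}}

```text
time: 56.02
tool_pos: [561.4, 195.1, 28.8]
tcp_rot: [-89.9, 0.1, -7.2]
ft_force: [0.1, -0.6, -2.4]
finger_gap: 30.9
```

>>> {"op": "move_arm", "data": {
  "motion": "0 0 0 0 0 0;0 0 0 0 0 0;0 0 0 0 0 0;0 0 2.3 0 0 0;0 0 2.3 0 0 0;0 0 2.3 0 0 0",
  "fingers": 5
}}

```text
time: 56.52
tool_pos: [563.0, 195.5, 53.6]
tcp_rot: [-89.8, -0.2, -7.2]
ft_force: [-0.3, 0.3, -0.0]
finger_gap: 49.9
```

>>> {"op": "move_arm", "data": {
  "motion": "0 0 0 0 0 0;0 0 0 0 0 0;0 0 0 0 0 0;0 0 0 0 0 0;0 0 0 0 0 0",
  "fingers": 1,
  "squeeze": 35
}}

```text
time: 56.93
tool_pos: [561.1, 195.0, 51.4]
tcp_rot: [-89.9, 0.1, -7.2]
ft_force: [-0.6, 0.4, 1.3]
finger_gap: 26.6
```

```bash
python3 - <<'E'
from h import *
s=readout.sense();print(s['tool_pos'],s['tcp_rot'],s['ft_force'],s['wrist_torque'],s['joint_pos'].round(1))
E
```

```text
[561.0687432  195.00040369  51.39250653] [-89.86991488   0.09238014  -7.23555075] [-0.60757627  0.39894329  1.30050376] [0.03214429 0.02714704 0.0492231 ] [ 14.1  15.5  95.8   0.2  68.8 -68.7]
```

>>> {"op": "move_arm", "data": {
  "motion": "0 0 0 0 0 -7;0 0 0 0 0 -14;0 0 0 0 0 -21;0 0 -0.05 0 0 -28;0 0 -0.08 0 0 -35;0 0 -0.1 0 0 -40;0 0 -0.1 0 0 -40"
}}

```text
time: 57.52
tool_pos: [561.5, 195.2, 50.5]
tcp_rot: [-89.8, 0.1, -47.5]
ft_force: [2.2, 1.2, -0.9]
finger_gap: 26.2
```

```bash
python3 - <<'E'
from h import *
s=readout.sense();print(s['tool_pos'],s['tcp_rot'],s['ft_force'],s['wrist_torque'])
E
```

```text
[561.47445649 195.24294531  50.46467855] [-8.98376909e+01  5.09277723e-02 -4.74673702e+01] [ 2.17682924  1.18277526 -0.93802972] [ 0.25123207 -0.34926091  0.03297337]
```

>>> {"op": "move_arm", "data": {
  "motion": "0 0 0 0 0 -7;0 0 -0.05 0 0 -14;0 0 -0.08 0 0 -20;0 0 -0.1 0 0 -25;0 0 -0.1 0 0 -25"
}}

```text
time: 57.93
tool_pos: [561.6, 195.2, 49.6]
tcp_rot: [-89.8, 0.0, -72.3]
ft_force: [2.9, 1.4, -2.3]
finger_gap: 26.8
```

```bash
python3 - <<'E'
from h import *
s=readout.sense();print(s['tool_pos'],s['tcp_rot'],s['ft_force'],s['wrist_torque'])
E
```

```text
[561.60244253 195.17853145  49.62812225] [-8.98289336e+01  4.73584869e-02 -7.22873883e+01] [ 2.8975787   1.36418986 -2.32230417] [ 0.28746753 -0.45081488 -0.02199171]
```

>>> {"op": "move_arm", "data": {
  "motion": "0 0 0 0 0 -7;0 0 -0.05 0 0 -14;0 0 -0.08 0 0 -20;0 0 -0.08 0 0 -25;0 0 -0.08 0 0 -25"
}}

```text
time: 58.35
tool_pos: [562.0, 196.0, 49.6]
tcp_rot: [-89.8, 0.1, -97.2]
ft_force: [2.5, 4.1, -0.9]
finger_gap: 26.5
```

```bash
python3 - <<'E'
from h import *
s=readout.sense();print(s['tool_pos'],s['tcp_rot'],s['ft_force'],s['wrist_torque'])
E
```

```text
[562.00975983 196.01238822  49.57502672] [-89.78227508   0.13994462 -97.18709132] [ 2.45892099  4.14778688 -0.93984382] [ 0.86859969 -0.45080265  0.35786179]
```

>>> {"op": "move_arm", "data": {
  "motion": "0 0 0 0 0 -7;0 0 0 0 0 -14;0 0 0 0 0 -20;0 0 0 0 0 -25;0 0 0 0 0 -25"
}}

```text
time: 58.77
tool_pos: [562.8, 195.5, 50.1]
tcp_rot: [-89.7, 0.2, -122.2]
ft_force: [5.0, 1.9, 1.9]
finger_gap: 26.6
```

```bash
python3 - <<'E'
from h import *
s=readout.sense();print(s['tool_pos'],s['tcp_rot'],s['ft_force'],s['wrist_torque'],s['joint_pos'].round(1))
E
```

```text
[562.79189678 195.52523752  50.06375189] [ -89.73101572    0.17146743 -122.17419818] [5.01727213 1.88381974 1.87955986] [ 0.35656225 -0.84242063  0.15335539] [14.3 15.5 95.8 -0.1 68.3 46.5]
```

>>> {"op": "move_arm", "data": {
  "motion": "0 0 0 0 0 0;0 0 0 0 0 -7;0 0 0 0 0 -14;0 0 0 0 0 -18",
  "squeeze": 60
}}

```text
time: 59.1
tool_pos: [564.4, 196.0, 51.1]
tcp_rot: [-89.7, 0.4, -140.2]
ft_force: [10.1, 3.3, 0.8]
finger_gap: 25.9
```

```bash
python3 - <<'E'
from h import *
s=readout.sense();print(s['tool_pos'],s['tcp_rot'],s['ft_force'],s['wrist_torque'],s['joint_pos'].round(1))
E
```

```text
[564.3830033  195.95771796  51.08284465] [ -89.69226062    0.39342642 -140.19089607] [10.06001247  3.33326499  0.75971927] [ 0.45911843 -1.84952849  0.77727414] [14.3 15.5 95.7 -0.1 68.3 64.5]
```

>>> {"op": "move_arm", "data": {
  "motion": "0 0 0 0 0 0;0 0 0 0 0 0;0 0 0 0 0 0;0 0 3 0 0 0;0 0 7 0 0 0;0 0 10 0 0 0;0 0 10 0 0 30;-4 0 12 0 0 30;-4 5 12 0 0 30;-4 9 12 0 0 30",
  "fingers": 6.5
}}

```text
time: 59.93
tool_pos: [519.0, 276.8, 169.0]
tcp_rot: [-89.9, -0.1, -111.2]
ft_force: [1.2, -0.2, 0.3]
finger_gap: 65.0
```

```bash
python3 - <<'E'
from jar import *
s=readout.sense();print(s['tool_pos'],s['tcp_rot'],s['ft_force'],s['joint_pos'].round(1))
V={}
for n in('scene','top'):
    V[n]=snap(n,n+'9.png'); im=V[n]['image']
    k,l,st,c=cv2.connectedComponentsWithStats(amber(im)); print(n,[(st[i].tolist(),c[i].round(1).tolist()) for i in range(1,k) if st[i,4]>30 and c[i][1]>220 and 150<c[i][0]<450])
print(fitjar([V['scene'],V['top']],(480,437)))
E
```

```text
[519.04712815 276.81980781 169.00707986] [-8.99241487e+01 -5.57422074e-02 -1.11232497e+02] [ 1.21631097 -0.22755305  0.33365663] [23.1  7.7 91.5 -0.1 80.7 44.4]
scene [([192, 261, 22, 23, 326], [203.2, 271.9]), ([323, 284, 23, 20, 334], [334.3, 292.8])]
top []
(array([481.8, 440.4, -33.5]), np.float64(1.165))
```

```bash
python3 - <<'E'
from h import *
a=load('top')
for n,u in(('red',(253.8,312.6)),('yellow',(209.5,253)),('B',(221,290))): print(n,atz(a,u,50).round(0))
E
```

```text
red [434. 365.  50.]
yellow [556. 461.  50.]
B [480. 434.  50.]
```

>>> {"op": "move_arm", "data": {
  "motion": "-3.75 16 -6 0 0 70;-3.75 16 -6 0 0 70;-3.75 16 -6 0 0 70;-3.75 16 -6 0 0 70;-3.75 16 -6 0 0 70;-3.75 16 -6 0 0 70;-3.75 16 -6 0 0 70;-3.75 16 -6 0 0 70;-3.75 16 -6 0 0 70;-3.75 16 -6 0 0 70"
}}

```text
time: 60.87
tool_pos: [483.5, 437.5, 108.1]
tcp_rot: [-90.0, 0.1, -41.1]
ft_force: [-0.2, -0.3, -0.4]
finger_gap: 65.0
```

>>> {"op": "move_arm", "data": {
  "motion": "0 0 0 0 0 23;0 0 0 0 0 23;0 0 0 0 0 23;0 0 0 0 0 23;0 0 0 0 0 23"
}}

```text
time: 61.28
tool_pos: [483.6, 437.5, 108.2]
tcp_rot: [-90.0, 0.1, -18.4]
ft_force: [0.7, 0.0, -0.6]
finger_gap: 65.3
```

>>> {"op": "move_arm", "data": {
  "motion": "-0.2 0 -3 0 0 0;-0.2 0 -4.5 0 0 0;-0.2 0 -4.5 0 0 0"
}}

```text
time: 61.53
tool_pos: [478.8, 435.6, 58.3]
tcp_rot: [-90.3, 0.3, -18.6]
ft_force: [-0.2, -0.8, -1.5]
finger_gap: 64.8
```

>>> {"op": "move_arm", "data": {
  "motion": "0 0 -2.5 0 0 0;0 0 -4.6 0 0 0;0 0 -4.6 0 0 0;0 0 -4.6 0 0 0"
}}

```text
time: 61.87
tool_pos: [480.7, 437.2, 16.7]
tcp_rot: [-90.1, 0.2, -18.6]
ft_force: [-0.0, -0.5, 0.6]
finger_gap: 65.1
```

>>> {"op": "move_arm", "data": {
  "motion": "0 0 0 0 0 0;0 0 0 0 0 0;0 0 0 0 0 0;0 0 0 0 0 0;0 0 0 0 0 0;0 0 0 0 0 0",
  "fingers": 2,
  "squeeze": 30
}}

```text
time: 62.37
tool_pos: [483.3, 439.2, 20.4]
tcp_rot: [-89.7, -0.1, -18.6]
ft_force: [-0.6, -0.9, 6.5]
finger_gap: 31.3
```

>>> {"op": "move_arm", "data": {
  "motion": "0 0 0 0 0 0;0 0 0 0 0 0;0 0 0 0 0 0;0 0 0 0 0 0",
  "fingers": 6.8
}}

```text
time: 62.7
tool_pos: [481.8, 438.3, 18.0]
tcp_rot: [-89.9, 0.1, -18.6]
ft_force: [0.2, 0.5, -0.1]
finger_gap: 68.4
```

Gripped squarely (31.3). Rotate −90° and take the carry grip.

>>> {"op": "move_arm", "data": {
  "motion": "0.1 0.1 0 0 0 -70;0.1 0.1 0 0 0 -70;0.1 0.1 0 0 0 -70;0.1 0.1 0 0 0 -70;0.1 0.1 0 0 0 -70;0.1 0.1 0 0 0 -70;0.1 0.1 0 0 0 -70;0.1 0.1 0 0 0 -70;0.1 0.1 0 0 0 -70;0.1 0.1 0 0 0 -70"
}}

```text
time: 63.53
tool_pos: [482.8, 439.2, 17.8]
tcp_rot: [-89.9, 0.0, -89.0]
ft_force: [-0.6, 0.6, -0.5]
finger_gap: 67.5
```

>>> {"op": "move_arm", "data": {
  "motion": "0 0 0 0 0 -20;0 0 0 0 0 -20;0 0 0 0 0 -20;0 0 0 0 0 -20"
}}

```text
time: 63.87
tool_pos: [482.8, 439.2, 17.8]
tcp_rot: [-89.9, 0.0, -108.9]
ft_force: [0.4, -0.8, -0.8]
finger_gap: 67.9
```

>>> {"op": "move_arm", "data": {
  "motion": "0 0 0 0 0 0;0 0 0 0 0 0;0 0 0 0 0 0;0 0 0 0 0 0;0 0 0 0 0 0;0 0 0 0 0 0",
  "fingers": 2,
  "squeeze": 40
}}

```text
time: 64.37
tool_pos: [483.1, 439.4, 18.3]
tcp_rot: [-89.8, 0.1, -108.5]
ft_force: [1.0, 0.1, 0.9]
finger_gap: 31.0
```

```bash
python3 - <<'E'
from h import *
s=readout.sense();print(s['tool_pos'],s['tcp_rot'],s['ft_force'],s['joint_pos'].round(1))
E
```

```text
[483.12638612 439.44540126  18.26542443] [-8.98415255e+01  6.38395927e-02 -1.08542325e+02] [1.03772069 0.10544408 0.8931755 ] [37.8 26.  86.3 -0.1 67.6 56.4]
```

>>> {"op": "move_arm", "data": {
  "motion": "0 0 4 0 0 0;0 0 8 0 0 0;0 0 9.5 0 0 11.2;7.2 -29.9 9.5 0 0 11.2;7.2 -29.9 9.5 0 0 11.2;7.2 -29.9 9.5 0 0 11.2;7.2 -29.9 9.5 0 0 11.2;7.2 -29.9 9.5 0 0 11.2;7.2 -29.9 9.5 0 0 11.2;7.2 -29.9 9.5 0 0 11.2"
}}

```text
time: 65.2
tool_pos: [551.1, 153.8, 112.9]
tcp_rot: [-89.9, 0.0, -97.3]
ft_force: [0.6, 0.4, -1.0]
finger_gap: 31.0
```

>>> {"op": "move_arm", "data": {
  "motion": "0 0 0 0 0 0;0 0 0 0 0 0;0 0 0 0 0 0;0 0 0 0 0 0"
}}

```text
time: 65.53
tool_pos: [550.9, 156.9, 112.9]
tcp_rot: [-89.9, 0.1, -97.3]
ft_force: [-0.6, 0.1, -1.3]
finger_gap: 31.1
```

>>> {"op": "move_arm", "data": {
  "motion": "0.4 -1.6 0 0 0 0;0.4 -1.6 -3 0 0 0;0.4 -1.6 -6 0 0 0;0.4 -1.6 -6 0 0 0;0.4 -1.6 -6 0 0 0;0.4 -1.6 -6 0 0 0"
}}

```text
time: 66.03
tool_pos: [555.5, 141.0, 54.2]
tcp_rot: [-89.8, 0.1, -97.3]
ft_force: [0.5, -1.0, 0.4]
finger_gap: 30.9
```

>>> {"op": "move_arm", "data": {
  "motion": "-0.05 0 -0.8 0 0 0;-0.05 0 -1.3 0 0 0;-0.05 0 -1.3 0 0 0;-0.05 0 -1.3 0 0 0"
}}

```text
time: 66.37
tool_pos: [554.7, 139.8, 40.2]
tcp_rot: [-89.9, 0.0, -97.4]
ft_force: [0.7, -0.6, -1.5]
finger_gap: 31.0
```

>>> {"op": "move_arm", "data": {
  "motion": "0 0 -0.3 0 0 0;0 0 -0.5 0 0 0;0 0 -0.5 0 0 0"
}}

```text
time: 66.62
tool_pos: [554.5, 139.7, 34.7]
tcp_rot: [-89.9, 0.0, -97.4]
ft_force: [-0.3, -1.3, -1.0]
finger_gap: 31.0
```

>>> {"op": "move_arm", "data": {
  "motion": "0 0 -0.4 0 0 0;0 0 -0.4 0 0 0;0 0 -0.4 0 0 0"
}}

```text
time: 66.87
tool_pos: [554.5, 139.7, 30.7]
tcp_rot: [-89.9, 0.0, -97.4]
ft_force: [0.2, 0.4, -1.3]
finger_gap: 30.8
```

>>> {"op": "move_arm", "data": {
  "motion": "0 0 0 0 0 0;0 0 0 0 0 0;0 0 0 0 0 0;0.05 0.1 2.2 0 0 0;0.05 0.1 2.2 0 0 0;0.05 0.1 2.2 0 0 0",
  "fingers": 5
}}

```text
time: 67.37
tool_pos: [556.9, 141.1, 54.7]
tcp_rot: [-89.7, 0.1, -97.4]
ft_force: [0.8, -0.1, -0.1]
finger_gap: 50.1
```

>>> {"op": "move_arm", "data": {
  "motion": "0 0 0 0 0 0;0 0 0 0 0 0;0 0 0 0 0 0;0 0 0 0 0 0;0 0 0 0 0 0",
  "fingers": 1,
  "squeeze": 45
}}

```text
time: 67.78
tool_pos: [554.8, 140.7, 52.6]
tcp_rot: [-89.9, 0.0, -97.4]
ft_force: [-0.9, 0.2, 1.6]
finger_gap: 26.5
```

>>> {"op": "move_arm", "data": {
  "motion": "0 0 0 0 0 -7;0 0 0 0 0 -14;0 0 0 0 0 -21;0 0 -0.05 0 0 -28;0 0 -0.08 0 0 -35;0 0 -0.1 0 0 -42;0 0 -0.1 0 0 -50;0 0 -0.1 0 0 -50"
}}

```text
time: 68.45
tool_pos: [555.4, 140.6, 51.6]
tcp_rot: [-89.8, 0.0, -147.7]
ft_force: [1.6, -0.6, -2.3]
finger_gap: 26.1
```

```bash
python3 - <<'E'
from h import *
s=readout.sense();print(s['tool_pos'],s['tcp_rot'],s['ft_force'],s['wrist_torque'],s['joint_pos'].round(1))
E
```

```text
[555.38848259 140.62243315  51.57905541] [-8.98387962e+01  4.84486933e-02 -1.47734955e+02] [ 1.58855254 -0.5515814  -2.27851421] [-0.00145646 -0.45513401  0.07887949] [ 9.2 12.3 99.4 -0.1 68.1 67. ]
```

>>> {"op": "move_arm", "data": {
  "motion": "0 0 0 0 0 -7;0 0 -0.05 0 0 -14;0 0 -0.08 0 0 -21;0 0 -0.1 0 0 -28;0 0 -0.1 0 0 -35;0 0 -0.1 0 0 -35"
}}

```text
time: 68.95
tool_pos: [555.3, 140.7, 50.6]
tcp_rot: [-89.8, 0.0, 177.5]
ft_force: [1.6, -0.4, -1.6]
finger_gap: 26.2
```

```bash
python3 - <<'E'
from h import *
s=readout.sense();print(s['tool_pos'],s['tcp_rot'],s['ft_force'],s['wrist_torque'],s['joint_pos'].round(1))
E
```

```text
[555.2537005  140.65049973  50.57347161] [-8.98464714e+01  4.00010885e-02  1.77463858e+02] [ 1.62149345 -0.37554351 -1.61574153] [ 0.08381463 -0.46245177 -0.0430088 ] [  9.2  12.5  99.4  -0.2  68.1 101.8]
```

>>> {"op": "move_arm", "data": {
  "motion": "0 0 0 0 0 -7;0 0 0 0 0 -14;0 0 -0.05 0 0 -21;0 0 -0.05 0 0 -28;0 0 -0.05 0 0 -35;0 0 -0.05 0 0 -35"
}}

```text
time: 69.45
tool_pos: [556.8, 139.8, 51.2]
tcp_rot: [-89.9, 0.2, 142.6]
ft_force: [6.5, -3.9, -2.3]
finger_gap: 26.2
```

```bash
python3 - <<'E'
from h import *
s=readout.sense();print(s['tool_pos'],s['tcp_rot'],s['ft_force'],s['wrist_torque'],s['joint_pos'].round(1))
E
```

```text
[556.8252282  139.75213291  51.1784758 ] [-89.89093766   0.24255977 142.59676604] [ 6.52412009 -3.88336424 -2.32763656] [-0.8665307  -1.07485448  0.2271015 ] [  9.1  12.6  99.2  -0.3  68.1 136.6]
```

>>> {"op": "move_arm", "data": {
  "motion": "0 0 0 0 0 0;0 0 0 0 0 0;0 0 0 0 0 0;0 0 0 0 0 50;0 0 0 0 0 50;0 0 0 0 0 50;0 0 0 0 0 50;0 0 0 0 0 50;0 0 0 0 0 50;0 0 0 0 0 50",
  "fingers": 4
}}

```text
time: 70.28
tool_pos: [554.9, 140.9, 50.4]
tcp_rot: [-89.9, 0.0, -166.9]
ft_force: [0.6, -0.7, 0.2]
finger_gap: 40.2
```

>>> {"op": "move_arm", "data": {
  "motion": "0 0 0 0 0 0;0 0 0 0 0 0;0 0 0 0 0 0;0 0 0 0 0 0;0 0 0 0 0 0",
  "fingers": 1,
  "squeeze": 60
}}

```text
time: 70.7
tool_pos: [555.2, 140.9, 50.7]
tcp_rot: [-89.9, 0.0, -167.5]
ft_force: [-1.8, 1.0, 2.5]
finger_gap: 25.6
```

>>> {"op": "move_arm", "data": {
  "motion": "0 0 0 0 0 -7;0 0 0 0 0 -14;0 0 0 0 0 -21;0 0 0 0 0 -25"
}}

```text
time: 71.03
tool_pos: [554.6, 140.8, 50.5]
tcp_rot: [-89.8, -0.0, 167.2]
ft_force: [-3.4, 0.7, 3.6]
finger_gap: 25.4
```

```bash
python3 - <<'E'
from h import *
s=readout.sense();print(s['tool_pos'],s['tcp_rot'],s['ft_force'],s['wrist_torque'],s['joint_pos'].round(1))
E
```

```text
[554.64943866 140.83073413  50.48104513] [-8.98175667e+01 -2.67173484e-02  1.67224047e+02] [-3.3822382   0.67220038  3.64609169] [0.17713053 1.13306345 1.04510854] [  9.2  12.5  99.3  -0.2  68.2 112.1]
```

>>> {"op": "move_arm", "data": {
  "motion": "0 0 0 0 0 0;0 0 0 0 0 0;0 0 0 0 0 0;0 0 4 0 0 0;0 0 8 0 0 0;0 0 12 0 0 0;0 0 14 0 0 5.5;0 0 14 0 0 5.5;0 0 14 0 0 5.5",
  "fingers": 4
}}

```text
time: 71.78
tool_pos: [556.6, 140.9, 192.6]
tcp_rot: [-89.9, 0.3, 173.2]
ft_force: [-0.2, -0.2, -1.1]
finger_gap: 39.7
```

>>> {"op": "move_arm", "data": {
  "motion": "7.2 -14 0 0 0 0;7.2 -14 0 0 0 0;7.2 -14 0 0 0 0;7.2 -14 0 0 0 0;7.2 -14 0 0 0 0;7.2 -14 0 0 0 0;7.2 -14 0 0 0 0",
  "fingers": 6.5
}}

```text
time: 72.37
tool_pos: [626.1, 1.0, 188.3]
tcp_rot: [-89.9, -0.2, 173.1]
ft_force: [0.9, 0.1, 0.7]
finger_gap: 65.1
```

```bash
python3 - <<'E'
from jar import *
s=readout.sense();print(s['tool_pos'],s['tcp_rot'],s['ft_force'],s['joint_pos'].round(1))
for n in('scene','top'):
    im=snap(n,n+'10.png')['image']
    k,l,st,c=cv2.connectedComponentsWithStats(amber(im)); print(n,[(st[i].tolist(),c[i].round(1).tolist()) for i in range(1,k) if st[i,4]>20 and c[i][1]>220 and 150<c[i][0]<450])
b=load('scene'); print(proj(b,[[562,195.3,30],[555,140.8,30],[562,195.3,67],[555,140.8,67]]).round(1))
# cap top in scene: dark mask
for P in([562,195.3],[555,140.8]):
    q=proj(b,[[*P,59]])[0].round().astype(int); x,y=q-13
    m=(im*0+b['image'])[y:y+26,x:x+26].max(2)<62
    k,l,st,c=cv2.connectedComponentsWithStats(m.astype(np.uint8)); i=1+np.argmax(st[1:,4]); print('cap rows',st[i].tolist(),'->',(st[i][:2]+[x,y]).tolist())
    t=np.linspace(0,6.28,30); 
    for top in(67,71): h=proj(b,np.vstack([np.c_[P[0]+14*np.cos(t),P[1]+14*np.sin(t),0*t+z] for z in(top-16,top)])); print(top,h.min(0).round(1),h.max(0).round(1))
E
```

```text
[626.14998682   0.95768813 188.3413042 ] [-8.98721350e+01 -1.57184523e-01  1.73061003e+02] [0.90739787 0.12369309 0.65652744] [-4.5 12.9 83.7 -0.1 83.6 92.4]
scene [([323, 284, 23, 20, 315], [334.4, 292.8]), ([349, 299, 24, 21, 336], [359.8, 308.2])]
top [([354, 249, 15, 16, 57], [359.3, 259.0]), ([328, 254, 14, 8, 38], [334.6, 258.4]), ([219, 389, 51, 25, 243], [247.7, 401.1])]
[[334.8 289.9]
 [359.6 305. ]
 [335.4 274.5]
 [360.9 289.6]]
cap rows [5, 7, 16, 15, 205] -> [327, 272]
67 [327. 269.] [343.5 287. ]
71 [327.1 267.3] [343.6 285.3]
cap rows [6, 6, 16, 17, 220] -> [354, 286]
67 [352.  283.7] [369.4 302.5]
71 [352.1 282. ] [369.5 300.8]
```

>>> {"op": "move_arm", "data": {
  "motion": "0.05 0 -3 0 0 0;0.05 0 -5 0 0 0;0.05 0 -6.5 0 0 0;0.05 0 -6.5 0 0 0;0.05 0 -6.5 0 0 0"
}}

```text
time: 72.88
tool_pos: [626.6, 2.0, 124.6]
tcp_rot: [-89.9, -0.1, 173.2]
ft_force: [-0.2, -0.5, 0.3]
finger_gap: 64.9
```

>>> {"op": "move_arm", "data": {
  "motion": "0 0 0 0 0 0;0 0 0 0 0 0;0 0 0 0 0 0;0 0 0 0 0 0;0 0 0 0 0 0;0 0 0 0 0 0",
  "fingers": 1.5,
  "squeeze": 50
}}

```text
time: 73.38
tool_pos: [628.8, 0.8, 127.7]
tcp_rot: [-89.9, 0.2, 173.1]
ft_force: [-1.0, 1.0, 6.0]
finger_gap: 25.3
```

```bash
python3 - <<'E'
from h import *
s=readout.sense();print(s['tool_pos'],s['tcp_rot'],s['ft_force'],s['joint_pos'].round(1))
E
```

```text
[628.81879958   0.80358727 127.71085869] [-89.86887352   0.20471757 173.11412665] [-1.00932062  1.00128732  5.99858156] [-4.5 15.6 87.1 -0.1 77.2 92.4]
```

>>> {"op": "move_arm", "data": {
  "motion": "0.1 1 0 0 0 0;0.3 2.5 0 0 0 0;0.55 4.3 0 0 0 0;0.8 6.2 0 0 0 0;1.05 8.2 0 0 0 0;1.3 10.2 0 0 0 0;1.55 12.2 0 0 0 0;1.8 14.1 0 0 0 0;2.05 15.9 0 0 0 0;2.2 17.2 0 0 0 0"
}}

```text
time: 74.22
tool_pos: [650.7, 173.9, 127.7]
tcp_rot: [-89.9, 0.2, 173.1]
ft_force: [-2.3, -4.2, 6.2]
finger_gap: 25.6
```

>>> {"op": "move_arm", "data": {
  "motion": "0.13 1 0 0 0 0;0.26 2 0 0 0 0;0.4 3 0 0 0 0;0.5 4 0 0 0 0;0.6 4.7 0 0 0 0;0.7 5.4 0 0 0 0;0.75 5.8 0 0 0 0;0.75 5.8 0 0 0 0"
}}

```text
time: 74.88
tool_pos: [657.6, 228.7, 127.7]
tcp_rot: [-89.6, 0.1, 173.1]
ft_force: [-7.4, -11.4, 11.6]
finger_gap: 25.4
```

```bash
python3 - <<'E'
from h import *
s=readout.sense();print(s['tool_pos'],s['tcp_rot'],s['ft_force'],s['joint_pos'].round(1))
E
```

```text
[657.59273026 228.69227773 127.68878989] [-8.96264613e+01  9.04276768e-02  1.73079454e+02] [ -7.37271945 -11.37906403  11.57857681] [ 15.2  25.8  74.3  -0.4  79.9 112.1]
```

>>> {"op": "move_arm", "data": {
  "motion": "0.04 0.3 0 0 0 0;0.04 0.3 0 0 0 0;0.04 0.3 0 0 0 0"
}}

```text
time: 75.13
tool_pos: [657.7, 228.8, 127.7]
tcp_rot: [-89.4, 0.0, 173.0]
ft_force: [-10.8, -20.3, 15.0]
finger_gap: 25.4
```

>>> {"op": "move_arm", "data": {
  "motion": "0 0 0 0 0 0;0 0 0 0 0 0;0 0 0 0 0 0;0 0 0 0 0 0;0 0 4 0 0 0;0 0 8 0 0 0;0 0 12 0 0 0;0 0 12 0 0 0",
  "fingers": 6.5
}}

```text
time: 75.8
tool_pos: [661.5, 235.4, 257.5]
tcp_rot: [-90.2, 0.9, 173.1]
ft_force: [1.5, 0.7, 3.5]
finger_gap: 65.1
```

>>> {"op": "move_arm", "data": {
  "motion": "-3 -16 4 0 0 0;-6 -16 6 0 0 0;-6 -16 6 0 0 0;-6 -16 6 0 0 0;-6 -16 6 0 0 0;-6 -16 6 0 0 0"
}}

```text
time: 76.3
tool_pos: [597.9, 70.9, 308.7]
tcp_rot: [-89.9, 0.3, 172.9]
ft_force: [0.6, 0.8, -0.1]
finger_gap: 64.7
```

```bash
python3 - <<'E'
from jar import *
s=readout.sense();print(s['tool_pos'],s['ft_force'])
for n in('scene','top'):
    v=snap(n,n+'11.png');im=v['image']
    hsv=cv2.cvtColor(im,cv2.COLOR_BGR2HSV)
    for nm,m in(('amber',amber(im)),('red',cv2.inRange(hsv,(0,150,60),(4,255,255))|cv2.inRange(hsv,(174,150,60),(180,255,255))),('brass',cv2.inRange(hsv,(17,130,90),(25,255,255)))):
        k,l,st,c=cv2.connectedComponentsWithStats(m); print(n,nm,[(st[i].tolist(),c[i].round(1).tolist()) for i in range(1,k) if st[i,4]>20 and c[i][1]>220 and 150<c[i][0]<480])
    print('slot pred',proj(v,[[539.3+.1276*230,12.5+.9918*230,118]]).round(1),'knob',proj(v,[[656.5,229.5,140]]).round(1))
E
```

```text
[597.94504805  70.91573007 308.65977564] [ 0.5510976   0.78546495 -0.1106596 ]
scene amber [([323, 283, 23, 21, 325], [334.3, 292.6]), ([348, 298, 25, 22, 343], [359.8, 308.2])]
scene red [([231, 256, 20, 46, 538], [240.2, 274.8]), ([203, 280, 19, 32, 523], [211.7, 296.2])]
scene brass [([210, 225, 21, 29, 342], [220.0, 241.6]), ([308, 235, 17, 16, 182], [316.1, 243.2])]
slot pred [[315.7 240. ]] knob [[348.7 206.7]]
top amber [([354, 249, 15, 16, 63], [359.6, 258.8]), ([328, 254, 14, 8, 41], [334.7, 258.3]), ([219, 389, 51, 25, 254], [247.7, 401.1])]
top red [([246, 304, 18, 18, 208], [253.8, 312.6]), ([300, 337, 12, 13, 118], [305.5, 343.0])]
top brass [([308, 241, 14, 13, 143], [314.2, 246.8]), ([245, 391, 25, 14, 115], [258.1, 397.6]), ([220, 404, 24, 9, 47], [230.8, 408.2])]
slot pred [[314.2 245.8]] knob [[320.5 198.8]]
```

```bash
python3 -c "
from h import *
r.hand_in(); print(readout.sense()['time'])"
```

```text
the job is handed in; nothing more can be done
the job is handed in; nothing more can be done
```

I finished the job in the order asked and handed it in at about 76 s. The last checks agreed with that, but several were indirect, and I knocked the driver once along the way.

- **Stop setting:** I stood the block under the nose and turned the screw about half a turn down, using only the driver. Lifting the block showed the nose pressed in by about 1.2 mm, inside the 0.4–3.4 mm window. That figure comes from wrist force, so it could be a few tenths of a millimetre off.
- **Block:** It pitched in the grip while I was placing it and again while drawing it out. I re-squared it the first time; after drawing it out I set it down still slightly pitched. The last picture I viewed shows it standing flat on the bench in front of the sampler, clear of it.
- **Driver:** It went back in its stand. A careless move of mine then tipped it over to about 36° in the notch. I gripped it, stood it upright and re-seated it. The image check puts it within about 2 px of its first place, though I had no viewed pictures left to confirm by eye.
- **Jars:** I found only two amber jars with black caps. They stand in the middle and far pockets. Both caps were turned until the torque rose sharply (0.78 and 1.05 N m), and the images agree with caps that are home. I left the red and yellow look-alikes, dropper bottle, beaker and vial alone.
- **Head:** I slid it only after the caps were home. It moved about 230 mm and held against the end under a 20 N push. The brass screw appears where it should be, and the jars did not move.

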